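# Fetch the boxed-in vial to the block heater

## Task

Clear the three reagent bottles out of the white tray and stand all of them on the bench mat, then take the yellow-capped vial from the tray and stand it upright inside the white ring on the heater's teal plate. Once it is there, put each bottle back, standing centred on the pad of its cap's colour. Tip nothing over, and leave the crimson tube rack where it is.

Things in the scene. Friction and masses are not known exactly. Their poses are not given: they have to be found in the camera images.
- blue_bottle_mid (a point): White round reagent bottle with a blue screw cap and a blue band near its foot, loose, upright. Body 44 mm across and straight-sided up to 70 mm, cap 34 mm across from 78 mm to the top, 96 mm high in all, 0.11 to 0.2 kg. The point is on its axis half-way up, 48 mm above its underside; z points up to the cap.
- red_bottle_mid (a point): White round reagent bottle with a red screw cap and a red band near its foot, loose, upright. Body 44 mm across and straight-sided up to 70 mm, cap 34 mm across from 78 mm to the top, 96 mm high in all, 0.11 to 0.2 kg. The point is on its axis half-way up, 48 mm above its underside; z points up to the cap.
- green_bottle_mid (a point): White round reagent bottle with a green screw cap and a green band near its foot, loose, upright. Body 44 mm across and straight-sided up to 70 mm, cap 34 mm across from 78 mm to the top, 96 mm high in all, 0.11 to 0.2 kg. The point is on its axis half-way up, 48 mm above its underside; z points up to the cap.
- blue_pad_top (a point): Flat round blue pad, 64 mm across, fixed in the low white tray (tray 180 x 200 mm, side rims 14 mm, far rim 34 mm above the bench): the home of the blue-capped bottle, which stands on it at the start. The point is the centre of the pad's top face, 8 mm above the bench. The three pads lie to the left of, to the right of and in front of the vial, their centres about 50 mm from it; which colour is where changes.
- red_pad_top (a point): Flat round red pad, 64 mm across, fixed in the low white tray (tray 180 x 200 mm, side rims 14 mm, far rim 34 mm above the bench): the home of the red-capped bottle, which stands on it at the start. The point is the centre of the pad's top face, 8 mm above the bench. The three pads lie to the left of, to the right of and in front of the vial, their centres about 50 mm from it; which colour is where changes.
- green_pad_top (a point): Flat round green pad, 64 mm across, fixed in the low white tray (tray 180 x 200 mm, side rims 14 mm, far rim 34 mm above the bench): the home of the green-capped bottle, which stands on it at the start. The point is the centre of the pad's top face, 8 mm above the bench. The three pads lie to the left of, to the right of and in front of the vial, their centres about 50 mm from it; which colour is where changes.
- vial_mid (a point): Small round amber vial with a yellow cap, 28 mm across and 56 mm high, about 0.04 kg, loose, upright on the floor of the white tray (6 mm above the bench), hemmed in by the three bottles. The point is on its axis half-way up, 28 mm above its underside; z points up. (Two like vials with white caps elsewhere on the bench are not part of the job.)
- heater_spot (a point): Beige block heater, 200 x 140 mm, fixed, with a flat round teal plate (90 mm across) in the middle of its top; a thin white ring, 56 mm across inside, is painted on the plate. The point is the centre of the ring, on the plate's upper face, 77 mm above the bench. It stands to the left or to the right of the tray.
- mat_top (a point): Pale blue-edged white bench mat, 260 mm along its own x, 150 mm along its own y, 3 mm thick, fixed, empty at the start, on the other side of the tray from the heater. The point is the centre of its top face; its x axis is its long side.
- rack_mid (a point): Crimson tube rack, 50 x 120 mm in plan, 45 mm high with its cream tube caps, loose, between the robot and the tray; it is to be left where it is. The point is its centre, 18 mm above the bench; its y axis is its long side.

How it is judged:
By the outcome, as a careful person would: the job done as asked, in the order asked, and still so for the second after the job is handed in, with the robot touching nothing.
It also fails if it takes over 144 s, if anything falls off the work surface, if the arm or the gripper's body presses on something with over 40 N, if the wrist force passes 120 N, or if a joint passes its speed limit or range.

## Robot

A 6-joint arm with a two-finger parallel gripper is mounted at the origin on the work surface. World frame = base frame: x ahead of the robot, y to its left, z up, the work surface at z = 0. Lengths are in mm, angles in degrees, forces in N, time in s.
With the tool pointing down it reaches from about 350 to 850 mm from the base axis. Payload 8.1 kg.
Tool frame: the origin (TCP) lies between the finger pads; the fingertips stand ahead of it and the grasp point (between the pads) lies 2 mm behind it (nose_length is the z of the fingertips in the tool frame, in mm); z points along the fingers, y is the direction in which the jaws open and shut (so a half turn about z gives the same grasp; the last joint's range is limited). The gripper opens to 85 mm and grips with 20 to 120 N. Pads are 22 mm wide; open, the fingers measure 114 mm over their backs; the gripper's body (76 mm by 85 mm) begins 54 mm behind the grasp point. The pads swing forward as they close: fully open they stand 13 mm farther back than shut.
Start: joints at [-75.023, 7.471, 85.268, -0, 87.261, -4.893], TCP at [203.954, -564.277, 248.292] pointing down, gripper open.
Joint ranges: [-169.43, 169.43], [-51.17, 129.36], [1.28, 143.12], [-76.62, 256.62], [0, 156.53], [-152.29, 152.29]. Speed limits (degrees/s): [136.94, 136.94, 159.86, 180, 180, 180].

## Interface

Orientations are given as [roll, pitch, yaw] about the fixed x, y, z axes, in that order (R = Rz(yaw) Ry(pitch) Rx(roll)).
In Python, from bench import * gives the robot as it stands.
- The arm moves only by the tool jog_arm, never from a script. Its argument "plan" is a list of rows, each a list of 3 entries, a list of its own where there are three numbers: the turn, a rotation vector about the tool's x, y, z in degrees, then the shift along the tool's x, y, z in m, then the gripper's target within -1 to 1 (fully open at 1, half-way at 0, shut at -1). A call has 1 to 12 rows; each row is the pose to reach, as a shift and turn from the pose commanded when the call began, along the tool's axes at that moment; what a row does not reach only later rows make up. A row lasts 1/8 s, in which the tool goes at most 62.5 mm and 10.7 degrees, less where a joint would pass 70% of its speed; a pose out of reach is approached as far as the arm can. A call with a gripper value outside its range is refused whole. The fingers move at their own pace and stop on an object; "force" is the grip in N (left out, the last holds). Time passes only in rows, so rows that repeat a pose let the fingers close. It gives the time, the measured TCP pose, the force and the opening at its end, in the units of the state.
- sense(): the state, without advancing time (a new reading comes with each control period).
- snapshot(name): name is "side" or "top"; returns (picture, depth): 400x640x3 uint8, blue, green, red; 400x640 float32, mm along the optical axis (not along the pixel's ray), 0 where there is no reading.
- camera_info(name): a dict with "fov_y" (degrees; the focal length in pixels is half the picture's height over the tangent of half this angle, whatever the lens; pixels are square), "cx", "cy" (the principal point, pixels), "origin" and "orientation" of the camera in the world. Camera axes: x right, y down, z forward; pixel columns grow to the right and rows downward; lengths in mm; the calibration is good to about 2 mm. A picture is of the moment at which its call begins. camera_info takes no time and is no camera call.
- hand_in(): hands the job in, once; it reports no verdict.
The state is a dict: "time": time; "joint_pos": joint angles; "qd": joint speeds; "joint_efforts": joint torques, N m; "tool_pos": TCP position; "tcp_rot": TCP orientation; "ft_force": force on the tool from outside, world axes, zero at the start; "wrist_torque": the same for the moment, N m; "finger_gap": finger opening in mm.
Only numpy, scipy, OpenCV 4.12 (cv2) and the standard library are available. Lean on these libraries where they do the work, as an engineer would, in place of code of your own. Each camera call takes 0.05 s, during which the arm holds its last target.

## Working session

There is one attempt and no reset: what is moved stays moved. The work goes in short steps, Python scripts to look and compute and a tool call to move; the robot and the scene stay as the last step left them, time stands still between calls to the robot, and variables do not carry over. Pictures are saved under pics/ and viewed, and the job is handed in when it is done.

Besides the shell and the picture viewer there is one more tool, called after "Request:" by a JSON object that holds its "fn" and its "kwargs". jog_arm: Moves the arm, as the interface text tells. Its arguments: {"type":"object","properties":{"plan":{"type":"array","items":{"type":"array"}},"force":{"type":"number"}},"required":["plan"]}

```bash
ls; mkdir -p pics; python3 - <<'E'
from bench import *
import cv2,numpy as np
print(sense())
for n in("top","side"):
    p,d=snapshot(n); cv2.imwrite(f"pics/{n}0.png",p); np.save(f"{n}0.npy",d); print(camera_info(n))
E
```

```text
pics
{'time': 0.0, 'joint_pos': array([-7.50245255e+01,  7.51718984e+00,  8.53312384e+01, -7.20624712e-04,
        8.72638101e+01, -4.89271849e+00]), 'qd': array([ 0.0110557 ,  0.08645149,  0.02939677,  0.02084538,  0.0654908 ,
       -0.01491098]), 'joint_efforts': array([ 3.08607901e-03, -5.69391203e+01, -5.00546837e+01,  2.00351797e-04,
        1.45868235e-02, -6.99373743e-06]), 'tool_pos': array([ 203.79236069, -563.74652312,  247.20395612]), 'tcp_rot': array([-1.79888109e+02, -8.85572331e-03,  1.98682194e+01]), 'ft_force': array([ 0.39205237, -0.18968521,  0.89280514]), 'wrist_torque': array([ 0.04951767, -0.04452369, -0.03780821]), 'finger_gap': 85.60770702716772}
{'fov_y': 44.4709428777765, 'cx': 316.28638499625777, 'cy': 195.47372280201833, 'origin': array([ 384.98891884,   17.61810612, 1149.6447642 ]), 'orientation': array([-171.43866073,   -0.44171626,  -90.81532926])}
{'fov_y': 45.029083971301176, 'cx': 319.71390853673734, 'cy': 194.44486666895583, 'origin': array([ 376.50694522, -550.92784598,  834.81213529]), 'orientation': array([-142.21063898,   -0.84831364,  -15.34282359])}
```

View pics/top0.png

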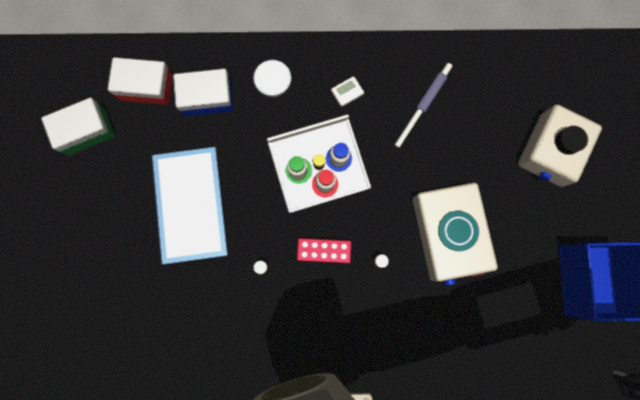

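View pics/side0.png

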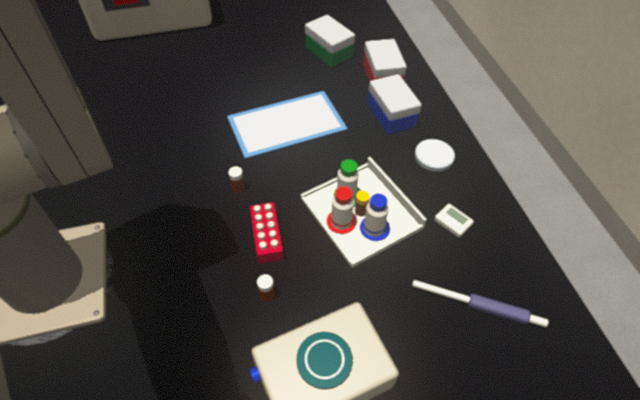

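The top view (image up = +x, left = +y) shows green (298,166), red (326,180) and blue (340,152) bottles around the vial (319,161). The mat is at (190,205), the heater ring at (459,230) and the rack at (324,251).

```bash
cat > h.py <<'E'
from bench import *
import cv2,numpy as np
from scipy.spatial.transform import Rotation as Ro
def cam(n):
    c=camera_info(n); f=200/np.tan(np.radians(c['fov_y']/2))
    return f,c['cx'],c['cy'],np.array(c['origin']),Ro.from_euler('xyz',c['orientation'],degrees=True).as_matrix()
def ray(n,u,v,z):
    f,cx,cy,o,R=cam(n); d=R@np.array([(u-cx)/f,(v-cy)/f,1]); return o+d*(z-o[2])/d[2]
def cloud(n,dep):
    f,cx,cy,o,R=cam(n); v,u=np.mgrid[0:400,0:640]
    P=np.stack([(u-cx)/f*dep,(v-cy)/f*dep,dep],-1); return P@R.T+o
def proj(n,p):
    f,cx,cy,o,R=cam(n); q=R.T@(np.array(p)-o); return q[0]/q[2]*f+cx,q[1]/q[2]*f+cy
HS={'blue':(112,128),'green':(50,75),'red':None,'yellow':(24,34),'teal':(82,98)}
def mask(p,c):
    h=cv2.cvtColor(p,cv2.COLOR_BGR2HSV); H,S,V=h[...,0].astype(int),h[...,1],h[...,2]
    m=(S>130)&(V>60)
    if c=='red': return m&((H<6)|(H>174))
    return m&(H>=HS[c][0])&(H<=HS[c][1])
E
cat > m.py <<'E'
import sys
from h import *
def meas(n,p,d):
    C=cloud(n,d)
    ok=d>0
    for c,zc in(('blue',96),('red',96),('green',96),('yellow',56)):
        m=mask(p,c)&ok&(C[...,0]>300)&(C[...,0]<800)&(abs(C[...,1])<400)
        for lo,hi,nm in((4,14,'pad'),(40,125,'cap')):
            mm=m&(C[...,2]>lo)&(C[...,2]<hi)
            if mm.sum()<8: continue
            P=C[mm]; zt=np.percentile(P[:,2],90)
            t=P[P[:,2]>zt-6]
            (u,v),r=cv2.minEnclosingCircle(np.argwhere(mm)[:,::-1].astype(np.float32))
            print(n,c,nm,len(P),'ztop',zt.round(1),'mean top',t.mean(0).round(1),'mid',((t.min(0)+t.max(0))/2).round(1),'ext',np.ptp(t,axis=0).round(0))
if __name__=='__main__':
    for n in('top','side'):
        if len(sys.argv)>1: p=cv2.imread(f'pics/{n}0.png'); d=np.load(f'{n}0.npy')
        else:
            p,d=snapshot(n)
        meas(n,p,d)
E
python3 m.py 0
python3 - <<'E'
from h import *
for n in('top','side'):
    p=cv2.imread(f'pics/{n}0.png'); d=np.load(f'{n}0.npy'); C=cloud(n,d); ok=d>0
    # table check
    t=ok&(abs(C[...,2])<15)&(p.max(2)<40)&(C[...,0]>350)&(C[...,0]<700)&(abs(C[...,1])<350)
    print(n,'table z',np.median(C[t][:,2]), (~ok).mean())
    # teal
    m=mask(p,'teal')&(C[...,2]>60)
    m=m.astype(np.uint8); cs,_=cv2.findContours(m,0,2); c=max(cs,key=cv2.contourArea)
    P=C[m>0]; print('teal',P.mean(0),np.median(P[:,2]))
    e=cv2.fitEllipse(cv2.convexHull(c)); print('ell',e,ray(n,*e[0],77))
    # rack
    m=mask(p,'red')&(C[...,2]<60)&(C[...,2]>20)&(C[...,0]<470)
    P=C[m]; print('rack',P.min(0),P.max(0)); r=cv2.minAreaRect(P[:,:2].astype(np.float32)); print(r)
    # bright areas: mat, tray
    w=((p.min(2)>150)|((p[...,0]>180)&(p[...,1]>120)))&ok&(C[...,0]<750)
    k,l,s,ce=cv2.connectedComponentsWithStats(w.astype(np.uint8))
    for i in range(1,k):
        if s[i,4]>600:
            P=C[l==i]; print('white',s[i],P.mean(0).round(),np.median(P[:,2]).round(1),cv2.minAreaRect(P[:,:2].astype(np.float32)))
E
```

```text
top blue pad 167 ztop 11.8 mean top [671.1  45.9   9.2] mid [692.6 121.9   9.9] ext [152. 395.   8.]
top blue cap 248 ztop 106.1 mean top [642.3 -46.8 104.2] mid [642.9 -47.3 104.8] ext [31. 29.  9.]
top red pad 167 ztop 11.7 mean top [597.7  39.7   8.9] mid [597.1 167.5   9.9] ext [399. 460.   8.]
top red cap 193 ztop 106.7 mean top [582.8 -13.9 104.5] mid [582.5 -14.4 105.1] ext [31. 31.  9.]
top green pad 57 ztop 11.4 mean top [607.6  38.9   8.5] mid [612.   48.8   9.6] ext [42. 52.  7.]
top green cap 142 ztop 107.1 mean top [613.2  50.3 104.4] mid [613.4  50.6 105.1] ext [30. 26.  8.]
top yellow cap 97 ztop 64.4 mean top [6.296e+02 4.000e-01 6.240e+01] mid [630.3   0.7  63.2] ext [23. 21.  9.]
side blue pad 196 ztop 11.5 mean top [678.7  31.5   8.6] mid [706.1 121.2   9.7] ext [180. 397.   8.]
side blue cap 317 ztop 104.4 mean top [641.3 -49.4 102.9] mid [641.6 -47.7 102.4] ext [30. 31.  7.]
side red pad 241 ztop 10.3 mean top [544.3 -33.5   7.7] mid [496.2  27.7   9. ] ext [234. 194.   9.]
side red cap 236 ztop 104.9 mean top [582.1 -15.6 103. ] mid [581.9 -14.3 103.5] ext [32. 
[... 2010 characters left out ...]
08.419921875), (83.65595245361328, 235.47943115234375), 5.546195030212402)
white [ 228   92  118   65 4429] [536. 305.   2.] 2.2 ((540.5204467773438, 309.01336669921875), (262.0679931640625, 153.85865783691406), 6.898941516876221)
white [ 301  163  122  101 3989] [626. -11.  13.] 5.8 ((628.3788452148438, 5.056884765625), (181.05714416503906, 212.5643310546875), 15.555139541625977)
white [   0  289  103   52 2354] [ 15. -82.  11.] 10.9 ((15.463775634765625, -75.64248657226562), (77.94586944580078, 185.93978881835938), 83.29810333251953)
white [ 253  303  144   97 6718] [ 467. -301.   69.] 69.0 ((462.6458740234375, -304.13897705078125), (195.72412109375, 135.58111572265625), 9.972322463989258)
```

```bash
python3 - <<'E'
import bench
print([x for x in dir(bench) if not x.startswith('__')], getattr(bench,'nose_length',None))
E
cat > go.py <<'E'
# usage: go.py yaw  dx dy dz dyaw -> tool shift / turn
import sys,numpy as np
a=[float(x) for x in sys.argv[1:]]; y=np.radians(a[0]); c,s=np.cos(y),np.sin(y)
print('shift m',np.round([(c*a[1]+s*a[2])/1e3,(s*a[1]-c*a[2])/1e3,-a[3]/1e3],4))
E
echo red:; python3 go.py 19.868 $(python3 -c "print(582.3-203.95,-14.3+564.28,180-248.3)")
```

```text
['PlanningError', 'camera_info', 'hand_in', 'nose_length', 'sense', 'snapshot'] 17.0
red:
shift m [ 0.5427 -0.3887  0.0683]
```

Request:
{"fn": "jog_arm", "kwargs": {"plan": [[[0, 0, 0], [0.03, -0.022, 0.0], 0.5], [[0, 0, 0], [0.54, -0.387, 0.03], 0.5], [[0, 0, 0], [0.54, -0.387, 0.03], 0.5], [[0, 0, 0], [0.54, -0.387, 0.03], 0.5], [[0, 0, 0], [0.54, -0.387, 0.03], 0.5], [[0, 0, 0], [0.54, -0.387, 0.03], 0.5], [[0, 0, 0], [0.54, -0.387, 0.03], 0.5], [[0, 0, 0], [0.54, -0.387, 0.03], 0.5], [[0, 0, 0], [0.54, -0.387, 0.03], 0.5], [[0, 0, 0], [0.54, -0.387, 0.03], 0.5], [[0, 0, 0], [0.54, -0.387, 0.03], 0.5], [[0, 0, 0], [0.54, -0.387, 0.03], 0.5]], "force": 40}}

```text
time: 1.6
tool_pos: [581.1, -12.8, 216.9]
tcp_rot: [-179.9, 0.1, 20.2]
ft_force: [-0.3, -1.2, -0.2]
finger_gap: 64.0
```

```bash
python3 - <<'E'
from bench import *
s=sense();print(s['time'],s['tool_pos'],s['tcp_rot'],s['qd'])
snapshot('top')
s=sense();print(s['time'],s['tool_pos'],s['tcp_rot'],s['qd'])
E
```

```text
1.6 [581.07594022 -12.82526609 216.8714989 ] [-1.79900499e+02  7.09824016e-02  2.01507342e+01] [-1.66650922 -0.13001583  0.01693471 -1.81776187  0.65505224 -0.48661128]
1.65 [580.49207653 -14.51486193 217.13639794] [-1.79942927e+02  9.24709500e-02  2.00731485e+01] [-3.09087725 -1.83966537  1.41170874 -0.69748556  0.20562678 -1.21497161]
```

Request:
{"fn": "jog_arm", "kwargs": {"plan": [[[0, 0, 0], [0.0027, -0.0017, 0.0], 0.5], [[0, 0, 0], [0.0027, -0.0017, 0.04], 0.5], [[0, 0, 0], [0.0027, -0.0017, 0.08], 0.5], [[0, 0, 0], [0.0027, -0.0017, 0.11], 0.5], [[0, 0, 0], [0.0027, -0.0017, 0.135], 0.5], [[0, 0, 0], [0.0027, -0.0017, 0.15], 0.5], [[0, 0, 0], [0.0027, -0.0017, 0.159], 0.5], [[0, 0, 0], [0.0027, -0.0017, 0.159], 0.5], [[0, 0, 0], [0.0027, -0.0017, 0.159], 0.5]]}}

```text
time: 2.78
tool_pos: [583.1, -14.4, 60.5]
tcp_rot: [180.0, -0.1, 19.9]
ft_force: [0.6, -0.6, 1.1]
finger_gap: 64.3
```

Request:
{"fn": "jog_arm", "kwargs": {"plan": [[[0, 0, 0], [0, 0, 0], 0.2], [[0, 0, 0], [0, 0, 0], -0.3], [[0, 0, 0], [0, 0, 0], -0.3], [[0, 0, 0], [0, 0, 0], -0.3], [[0, 0, 0], [0, 0, 0], -0.3]], "force": 40}}

```text
time: 3.4
tool_pos: [583.0, -14.2, 60.3]
tcp_rot: [180.0, -0.1, 19.9]
ft_force: [-0.1, 0.5, 6.3]
finger_gap: 42.9
```

Request:
{"fn": "jog_arm", "kwargs": {"plan": [[[0, 0, 0], [0, 0, -0.01], -0.3], [[0, 0, 0], [0, 0, -0.04], -0.3], [[0, 0, 0], [0, 0, -0.08], -0.3], [[0, 0, 0], [0, 0, -0.12], -0.3], [[0, 0, 0], [0.004, -0.018, -0.14], -0.3], [[0, 0, 0], [0.013, -0.058, -0.14], -0.3], [[0, 0, 0], [0.023, -0.103, -0.14], -0.3], [[0, 0, 0], [0.034, -0.152, -0.14], -0.3], [[0, 0, 0], [0.045, -0.202, -0.14], -0.3], [[0, 0, 0], [0.056, -0.252, -0.14], -0.3], [[0, 0, 0], [0.065, -0.292, -0.14], -0.3], [[0, 0, 0], [0.0707, -0.3171, -0.14], -0.3]]}}

```text
time: 4.9
tool_pos: [538.9, 310.9, 198.1]
tcp_rot: [-180.0, 0.1, 20.0]
ft_force: [0.7, -0.4, -0.8]
finger_gap: 42.6
```

Request:
{"fn": "jog_arm", "kwargs": {"plan": [[[0, 0, 0], [0, 0, 0.02], -0.3], [[0, 0, 0], [0, 0, 0.06], -0.3], [[0, 0, 0], [0, 0, 0.1], -0.3], [[0, 0, 0], [0, 0, 0.125], -0.3], [[0, 0, 0], [0, 0, 0.137], -0.3], [[0, 0, 0], [0, 0, 0.142], -0.3], [[0, 0, 0], [0, 0, 0.142], -0.3], [[0, 0, 0], [0, 0, 0.142], -0.3]]}}

```text
time: 5.9
tool_pos: [541.9, 308.4, 58.7]
tcp_rot: [-180.0, -0.1, 19.9]
ft_force: [0.2, -0.1, -1.7]
finger_gap: 43.1
```

```bash
python3 - <<'E'
from h import *
s=sense();print(s['time'],s['tool_pos'],s['tcp_rot'],s['ft_force'],s['finger_gap'])
p,d=snapshot('top');cv2.imwrite('pics/t1.png',p)
p,d=snapshot('side');cv2.imwrite('pics/s1.png',p)
E
```

```text
5.9 [541.85375699 308.39109187  58.71122662] [-1.79989051e+02 -1.28470115e-01  1.98691956e+01] [ 0.21500331 -0.08394625 -1.70098334] 43.0627872245091
```

View pics/s1.png

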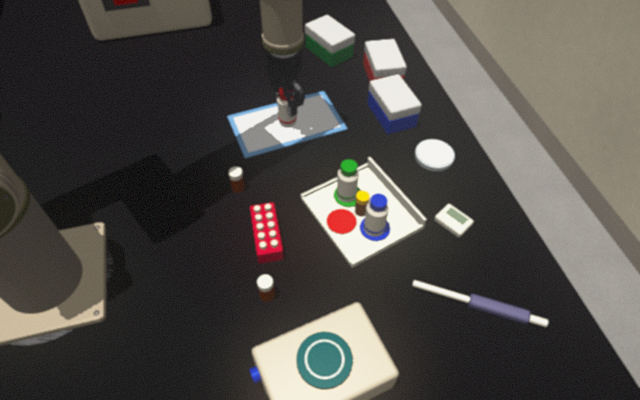

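The red bottle hangs over the mat at (288,107) and the red pad is bare at (341,221). I'll lower it the last few mm.

Request:
{"fn": "jog_arm", "kwargs": {"plan": [[[0, 0, 0], [0, 0, 0.002], -0.3], [[0, 0, 0], [0, 0, 0.0035], -0.3], [[0, 0, 0], [0, 0, 0.0035], -0.3]]}}

```text
time: 6.38
tool_pos: [541.5, 308.3, 55.3]
tcp_rot: [-180.0, -0.1, 19.9]
ft_force: [-3.9, -1.8, 7.7]
finger_gap: 43.2
```

Request:
{"fn": "jog_arm", "kwargs": {"plan": [[[0, 0, 0], [0, 0, 0], -0.1], [[0, 0, 0], [0, 0, 0], 0.2], [[0, 0, 0], [0, 0, 0], 0.5], [[0, 0, 0], [0, 0, -0.005], 0.5], [[0, 0, 0], [0, 0, -0.04], 0.5], [[0, 0, 0], [0, 0, -0.09], 0.5], [[0, 0, 0], [0, 0, -0.135], 0.5], [[0, 0, 0], [0, 0, -0.1462], 0.5]]}}

```text
time: 7.38
tool_pos: [542.9, 308.9, 205.1]
tcp_rot: [-180.0, -0.4, 19.9]
ft_force: [0.1, 0.8, 0.0]
finger_gap: 64.0
```

```bash
python3 go.py 19.868 $(python3 -c "print(613.2-541,50.2-308,0)")
```

```text
shift m [-0.0197  0.267  -0.    ]
```

Request:
{"fn": "jog_arm", "kwargs": {"plan": [[[0, 0, -10], [-0.002, 0.027, 0], 0.5], [[0, 0, -20], [-0.005, 0.065, 0], 0.5], [[0, 0, -30], [-0.008, 0.105, 0], 0.5], [[0, 0, -40], [-0.011, 0.145, 0], 0.5], [[0, 0, -50], [-0.014, 0.185, 0], 0.5], [[0, 0, -60], [-0.017, 0.225, 0], 0.5], [[0, 0, -70], [-0.019, 0.255, 0], 0.5], [[0, 0, -80], [-0.0197, 0.267, 0], 0.5], [[0, 0, -86], [-0.0197, 0.267, 0], 0.5], [[0, 0, -86], [-0.0197, 0.267, 0.02], 0.5], [[0, 0, -86], [-0.0197, 0.267, 0.05], 0.5], [[0, 0, -86], [-0.0197, 0.267, 0.05], 0.5]]}}

```text
time: 8.88
tool_pos: [610.0, 50.5, 145.0]
tcp_rot: [-179.6, -0.1, 105.8]
ft_force: [-0.0, 0.1, -0.2]
finger_gap: 64.3
```

```bash
python3 - <<'E'
from h import *
from m import meas
s=sense();print(s['time'],s['tool_pos'],s['tcp_rot'],s['joint_pos'].round(1))
p,d=snapshot('top');cv2.imwrite('pics/t2.png',p); meas('top',p,d)
p,d=snapshot('side');cv2.imwrite('pics/s2.png',p);meas('side',p,d)
E
```

```text
8.875 [610.00378581  50.45498363 144.98216589] [-1.79553204e+02 -1.27395267e-01  1.05765596e+02] [ -0.1  13.7  89.3   0.   77.5 -15.8]
top blue pad 99 ztop 11.9 mean top [690.9 100.6   9.2] mid [556.8  12.5   9.8] ext [425. 623.   8.]
top blue cap 207 ztop 106.6 mean top [642.4 -50.5 104.6] mid [642.9 -51.5 105.2] ext [31. 20.  9.]
top red pad 188 ztop 11.6 mean top [610.7  51.1   9. ] mid [678.4 196.6   9.8] ext [241. 404.   8.]
top red cap 196 ztop 101.6 mean top [542.  305.4  99.5] mid [541.5 305.8 100. ] ext [31. 29.  9.]
top green pad 29 ztop 11.0 mean top [611.4  42.3   8.6] mid [612.4  47.8   9.5] ext [42. 55.  8.]
top yellow cap 34 ztop 64.7 mean top [ 6.294e+02 -5.000e-01  6.280e+01] mid [629.8  -1.4  62.9] ext [23.  7.  6.]
side blue pad 186 ztop 10.7 mean top [673.1   5.3   7.8] mid [706.8  75.9   9.3] ext [183. 306.   9.]
side blue cap 321 ztop 104.2 mean top [641.3 -49.2 102.9] mid [641.3 -48.4 102.7] ext [31. 32.  7.]
side red pad 594 ztop 9.2 mean top [568.  -18.8   7.4] mid [505.5 -65.5   8.9] ext [216. 164.  10.]
side red cap 157 ztop 99.2 mean top [540.7 306.   97.6] mid [541.3 307.9  97. ] ext [33. 34.  7.]
side green pad 72 ztop 9.4 mean top [606.2  32.7   7.1] mid [616.2  43.2   7.8] ext [56. 47.  7.]
side green cap 175 ztop 104.8 mean top [612.5  49.5 102.9] mid [613.   49.7 102.6] ext [32. 32.  7.]
side yellow cap 89 ztop 62.5 mean top [628.4  -3.3  60.9] mid [6.289e+02 3.000e-01 6.070e+01] ext [26. 27.  7.]
```

View pics/s2.png

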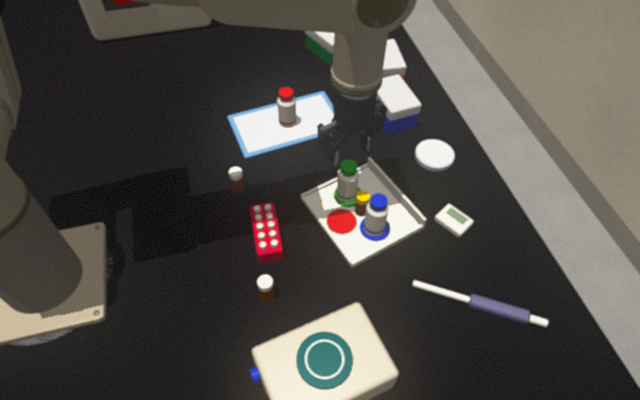

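The red bottle stands on the mat (286,105), and the gripper is above the green one (347,180).

```bash
python3 - <<'E'
from h import *
s=sense();print(s['time'],s['tool_pos'],s['tcp_rot'])
E
```

```text
8.975 [612.50191113  50.43131378 149.15662168] [-1.79896946e+02 -3.10705950e-02  1.05815006e+02]
```

Request:
{"fn": "jog_arm", "kwargs": {"plan": [[[0, 0, 0], [0, 0, 0.02], 0.5], [[0, 0, 0], [0, 0, 0.05], 0.5], [[0, 0, 0], [0, 0, 0.075], 0.5], [[0, 0, 0], [0, 0, 0.088], 0.5], [[0, 0, 0], [0, 0, 0.091], 0.5], [[0, 0, 0], [0, 0, 0.091], 0.5], [[0, 0, 0], [0, 0, 0.091], 0.2], [[0, 0, 0], [0, 0, 0.091], -0.3], [[0, 0, 0], [0, 0, 0.091], -0.3], [[0, 0, 0], [0, 0, 0.091], -0.3], [[0, 0, 0], [0, 0, 0.091], -0.3]], "force": 40}}

```text
time: 10.35
tool_pos: [614.2, 50.2, 60.5]
tcp_rot: [179.9, 0.0, 105.9]
ft_force: [-1.4, 0.2, 6.6]
finger_gap: 42.9
```

```bash
python3 go.py 105.87 $(python3 -c "print(625.4-613.2,318.4-50.2,0)"); python3 go.py 105.87 $(python3 -c "print(641.7-625.4,-48-318.4,0)");python3 go.py 105.87 $(python3 -c "print(456.6-641.7,297.6+48,0)")
```

```text
shift m [ 0.2546  0.0851 -0.    ]
shift m [-0.3569 -0.0845 -0.    ]
shift m [ 0.383  -0.0835 -0.    ]
```

Request:
{"fn": "jog_arm", "kwargs": {"plan": [[[0, 0, 0], [0, 0, -0.01], -0.3], [[0, 0, 0], [0, 0, -0.04], -0.3], [[0, 0, 0], [0, 0, -0.08], -0.3], [[0, 0, 0], [0, 0, -0.12], -0.3], [[0, 0, 0], [0.015, 0.005, -0.14], -0.3], [[0, 0, 0], [0.051, 0.017, -0.14], -0.3], [[0, 0, 0], [0.093, 0.031, -0.14], -0.3], [[0, 0, 0], [0.138, 0.046, -0.14], -0.3], [[0, 0, 0], [0.18, 0.06, -0.14], -0.3], [[0, 0, 0], [0.222, 0.074, -0.14], -0.3], [[0, 0, 0], [0.246, 0.082, -0.14], -0.3], [[0, 0, 0], [0.2546, 0.0851, -0.14], -0.3]]}}

```text
time: 11.85
tool_pos: [624.1, 320.7, 197.6]
tcp_rot: [-179.9, -0.0, 106.0]
ft_force: [0.5, -0.7, -0.5]
finger_gap: 43.1
```

Request:
{"fn": "jog_arm", "kwargs": {"plan": [[[0, 0, 0], [0, 0, 0.01], -0.3], [[0, 0, 0], [0, 0, 0.05], -0.3], [[0, 0, 0], [0, 0, 0.09], -0.3], [[0, 0, 0], [0, 0, 0.12], -0.3], [[0, 0, 0], [0, 0, 0.134], -0.3], [[0, 0, 0], [0, 0, 0.141], -0.3], [[0, 0, 0], [0, 0, 0.143], -0.3], [[0, 0, 0], [0, 0, 0.145], -0.3], [[0, 0, 0], [0, 0, 0.145], -0.3], [[0, 0, 0], [0, 0, 0.145], -0.3]]}}

```text
time: 13.1
tool_pos: [626.4, 318.8, 55.5]
tcp_rot: [179.9, -0.0, 105.9]
ft_force: [1.4, 1.0, 3.3]
finger_gap: 43.1
```

Contact. Release, rise and go to blue.

Request:
{"fn": "jog_arm", "kwargs": {"plan": [[[0, 0, 0], [0, 0, 0], -0.1], [[0, 0, 0], [0, 0, 0], 0.2], [[0, 0, 0], [0, 0, 0], 0.5], [[0, 0, 0], [0, 0, -0.005], 0.5], [[0, 0, 0], [0, 0, -0.04], 0.5], [[0, 0, 0], [0, 0, -0.09], 0.5], [[0, 0, 0], [0, 0, -0.13], 0.5], [[0, 0, 0], [0, 0, -0.146], 0.5]]}}

```text
time: 14.1
tool_pos: [626.7, 318.9, 204.0]
tcp_rot: [179.7, -0.0, 105.9]
ft_force: [-0.4, 0.1, 0.5]
finger_gap: 64.3
```

Request:
{"fn": "jog_arm", "kwargs": {"plan": [[[0, 0, 0], [-0.017, -0.004, 0], 0.5], [[0, 0, 0], [-0.059, -0.014, 0], 0.5], [[0, 0, 0], [-0.11, -0.026, 0], 0.5], [[0, 0, 0], [-0.169, -0.04, 0], 0.5], [[0, 0, 0], [-0.228, -0.054, 0], 0.5], [[0, 0, 0], [-0.287, -0.068, 0], 0.5], [[0, 0, 0], [-0.334, -0.079, 0], 0.5], [[0, 0, 0], [-0.3569, -0.0845, 0.01], 0.5], [[0, 0, 0], [-0.3569, -0.0845, 0.03], 0.5], [[0, 0, 0], [-0.3569, -0.0845, 0.05], 0.5], [[0, 0, 0], [-0.3569, -0.0845, 0.05], 0.5], [[0, 0, 0], [-0.3569, -0.0845, 0.05], 0.5]]}}

```text
time: 15.6
tool_pos: [641.8, -46.8, 149.9]
tcp_rot: [-180.0, -0.0, 106.0]
ft_force: [0.1, -0.1, 0.9]
finger_gap: 64.1
```

```bash
python3 - <<'E'
from h import *
from m import meas
s=sense();print(s['time'],s['tool_pos'],s['tcp_rot'],s['joint_pos'].round(1))
p,d=snapshot('top');cv2.imwrite('pics/t3.png',p); meas('top',p,d)
p,d=snapshot('side');cv2.imwrite('pics/s3.png',p);meas('side',p,d)
print(sense()['tool_pos'])
E
```

```text
15.6 [641.76236774 -46.80952493 149.91519062] [-1.79987605e+02 -1.22429398e-02  1.05967654e+02] [ -8.7  17.7  84.    0.   78.4 -24.7]
top blue pad 141 ztop 11.8 mean top [676.4  66.5   9.2] mid [692.7 129.9   9.9] ext [151. 386.   8.]
top blue cap 139 ztop 105.7 mean top [639.3 -39.1 104.4] mid [639.2 -39.4 104.5] ext [25. 13.  6.]
top red pad 401 ztop 11.1 mean top [602.    9.3   8.6] mid [683.2 178.3   9.4] ext [228. 443.   9.]
top red cap 192 ztop 101.2 mean top [542.  305.4  99.2] mid [541.9 305.2  99. ] ext [31. 30.  7.]
top green pad 86 ztop 10.9 mean top [620.7  68.    8.5] mid [620.8  67.9   8.7] ext [44. 15.  7.]
top green cap 160 ztop 101.8 mean top [626.9 317.1  99.7] mid [627.7 316.3  99.7] ext [32. 30.  8.]
top yellow cap 98 ztop 64.6 mean top [6.298e+02 6.000e-01 6.220e+01] mid [630.2   0.7  63. ] ext [24. 21.  8.]
side blue pad 136 ztop 9.0 mean top [642.4 -58.7   7.3] mid [645.  -49.7   8.2] ext [58. 53.  8.]
side blue cap 294 ztop 104.1 mean top [641.  -49.4 103. ] mid [641.2 -48.4 103.2] ext [28. 31.  9.]
side red pad 587 ztop 9.4 mean top [570.9 -18.    7.4] mid [505.3 -26.1   9. ] ext [215.  88.  10.]
side red cap 161 ztop 99.3 mean top [540.7 306.   97.5] mid [541.1 307.4  97.3] ext [33. 33.  8.]
side green pad 371 ztop 9.1 mean top [613.   49.8   7.2] mid [614.4  48.3   7.6] ext [53. 59.  7.]
side green cap 137 ztop 99.9 mean top [625.  317.1  97.9] mid [625.2 319.4  97.8] ext [32. 38.  8.]
side yellow cap 65 ztop 62.6 mean top [623.3  -3.2  60.9] mid [624.   -1.1  60.7] ext [17. 25.  7.]
[642.4358241  -47.30719243 151.09630357]
```

View pics/s3.png

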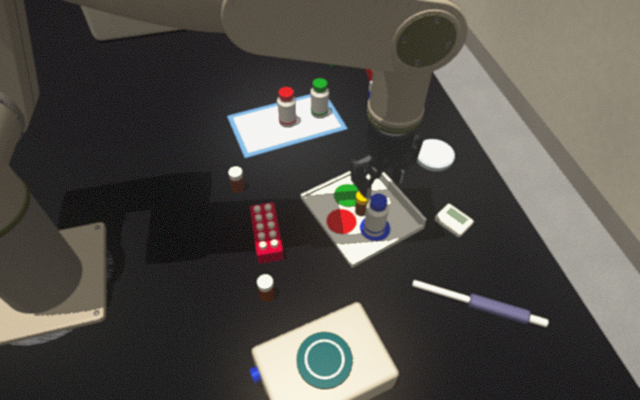

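Red (286,105) and green (319,97) stand on the mat, and the gripper is above blue (376,212).

Request:
{"fn": "jog_arm", "kwargs": {"plan": [[[0, 0, 0], [0, 0, 0.02], 0.5], [[0, 0, 0], [0, 0, 0.05], 0.5], [[0, 0, 0], [0, 0, 0.075], 0.5], [[0, 0, 0], [0, 0, 0.088], 0.5], [[0, 0, 0], [0, 0, 0.091], 0.5], [[0, 0, 0], [0, 0, 0.091], 0.5], [[0, 0, 0], [0, 0, 0.091], 0.2], [[0, 0, 0], [0, 0, 0.091], -0.3], [[0, 0, 0], [0, 0, 0.091], -0.3], [[0, 0, 0], [0, 0, 0.091], -0.3], [[0, 0, 0], [0, 0, 0.091], -0.3]], "force": 40}}

```text
time: 17.08
tool_pos: [642.8, -48.2, 60.5]
tcp_rot: [179.9, 0.1, 105.9]
ft_force: [-0.5, 0.3, 5.9]
finger_gap: 43.4
```

Request:
{"fn": "jog_arm", "kwargs": {"plan": [[[0, 0, 0], [0, 0, -0.01], -0.3], [[0, 0, 0], [0, 0, -0.04], -0.3], [[0, 0, 0], [0, 0, -0.08], -0.3], [[0, 0, 0], [0, 0, -0.12], -0.3], [[0, 0, 0], [0.02, -0.004, -0.14], -0.3], [[0, 0, 0], [0.064, -0.014, -0.14], -0.3], [[0, 0, 0], [0.119, -0.026, -0.14], -0.3], [[0, 0, 0], [0.174, -0.038, -0.14], -0.3], [[0, 0, 0], [0.229, -0.05, -0.14], -0.3], [[0, 0, 0], [0.284, -0.062, -0.14], -0.3], [[0, 0, 0], [0.339, -0.074, -0.14], -0.3], [[0, 0, 0], [0.372, -0.081, -0.14], -0.3]]}}

```text
time: 18.58
tool_pos: [460.3, 289.7, 199.3]
tcp_rot: [-180.0, -0.0, 106.0]
ft_force: [0.7, -0.4, -1.3]
finger_gap: 43.3
```

Request:
{"fn": "jog_arm", "kwargs": {"plan": [[[0, 0, 0], [0.011, -0.0025, 0], -0.3], [[0, 0, 0], [0.011, -0.0025, 0.01], -0.3], [[0, 0, 0], [0.011, -0.0025, 0.05], -0.3], [[0, 0, 0], [0.011, -0.0025, 0.09], -0.3], [[0, 0, 0], [0.011, -0.0025, 0.12], -0.3], [[0, 0, 0], [0.011, -0.0025, 0.134], -0.3], [[0, 0, 0], [0.011, -0.0025, 0.141], -0.3], [[0, 0, 0], [0.011, -0.0025, 0.143], -0.3], [[0, 0, 0], [0.011, -0.0025, 0.145], -0.3], [[0, 0, 0], [0.011, -0.0025, 0.145], -0.3], [[0, 0, 0], [0.011, -0.0025, 0.145], -0.3]]}}

```text
time: 19.95
tool_pos: [457.7, 298.0, 55.5]
tcp_rot: [179.9, -0.0, 105.9]
ft_force: [-0.6, -1.4, 6.3]
finger_gap: 43.1
```

```bash
python3 go.py 105.87 $(python3 -c "print(629.3-456.6,.2-297.6,0)"); python3 go.py 105.87 $(python3 -c "print(464-629.3,-302.5,0)")
```

```text
shift m [-0.3333  0.0848 -0.    ]
shift m [-0.2458 -0.2417 -0.    ]
```

Request:
{"fn": "jog_arm", "kwargs": {"plan": [[[0, 0, 0], [0, 0, 0], -0.1], [[0, 0, 0], [0, 0, 0], 0.2], [[0, 0, 0], [0, 0, 0], 0.5], [[0, 0, 0], [0, 0, -0.005], 0.5], [[0, 0, 0], [0, 0, -0.04], 0.5], [[0, 0, 0], [0, 0, -0.09], 0.5], [[0, 0, 0], [0, 0, -0.13], 0.5], [[0, 0, 0], [0, 0, -0.146], 0.5]]}}

```text
time: 20.95
tool_pos: [457.9, 298.2, 203.4]
tcp_rot: [179.7, -0.1, 105.9]
ft_force: [-0.6, 0.2, -0.5]
finger_gap: 64.1
```

Request:
{"fn": "jog_arm", "kwargs": {"plan": [[[0, 0, 0], [-0.02, 0.005, 0], 0.3], [[0, 0, 0], [-0.059, 0.015, 0], 0.3], [[0, 0, 0], [-0.11, 0.028, 0], 0.3], [[0, 0, 0], [-0.161, 0.041, 0], 0.3], [[0, 0, 0], [-0.212, 0.054, 0], 0.3], [[0, 0, 0], [-0.263, 0.067, 0], 0.3], [[0, 0, 0], [-0.31, 0.079, 0], 0.3], [[0, 0, 0], [-0.3333, 0.0848, 0.01], 0.3], [[0, 0, 0], [-0.3333, 0.0848, 0.04], 0.3], [[0, 0, 0], [-0.3333, 0.0848, 0.07], 0.3], [[0, 0, 0], [-0.3333, 0.0848, 0.08], 0.3], [[0, 0, 0], [-0.3333, 0.0848, 0.08], 0.3]]}}

```text
time: 22.45
tool_pos: [628.4, 0.7, 118.8]
tcp_rot: [-179.9, -0.1, 105.9]
ft_force: [0.2, 0.0, 1.0]
finger_gap: 55.5
```

```bash
cat > look.py <<'E'
import sys
from h import *
from m import meas
s=sense();print(s['time'],s['tool_pos'],s['tcp_rot'],s['joint_pos'].round(1))
for n in('top','side'):
    p,d=snapshot(n);cv2.imwrite(f'pics/{n}{sys.argv[1]}.png',p);np.save(f'{n}{sys.argv[1]}.npy',d); meas(n,p,d)
print(sense()['tool_pos'])
E
python3 look.py 4
```

```text
22.45 [628.42172343   0.70205215 118.79599971] [-1.79865267e+02 -5.86101492e-02  1.05902956e+02] [ -4.6  17.2  87.9   0.   75.  -20.5]
top blue pad 390 ztop 11.9 mean top [659.7  -8.2   9.2] mid [692.9 123.3   9.9] ext [153. 398.   8.]
top blue cap 256 ztop 100.8 mean top [458.8 296.3  99.1] mid [459.  296.3  99.4] ext [30. 31.  9.]
top red pad 444 ztop 11.3 mean top [590.8   5.3   8.7] mid [677.2 175.5   9.6] ext [245. 438.   8.]
top red cap 191 ztop 101.7 mean top [542.3 305.3  99.3] mid [541.4 305.1 100. ] ext [31. 30.  8.]
top green pad 423 ztop 11.2 mean top [618.4  47.8   8.7] mid [618.7  47.8   9.6] ext [54. 55.  9.]
top green cap 159 ztop 101.8 mean top [626.8 317.1  99.5] mid [627.3 316.7 100.3] ext [31. 30.  9.]
side blue pad 535 ztop 9.1 mean top [646.7 -44.5   7.3] mid [707.3  67.5   8.5] ext [185. 288.   8.]
side blue cap 265 ztop 98.8 mean top [456.7 296.8  97.5] mid [456.8 298.9  97. ] ext [32. 36.  8.]
side red pad 592 ztop 9.4 mean top [568.5 -17.5   7.3] mid [500.3  28.    8.9] ext [227. 195.  10.]
side red cap 159 ztop 99.3 mean top [540.9 305.6  97.6] mid [541.1 307.1  97.4] ext [32. 37.  7.]
side green pad 347 ztop 9.1 mean top [611.4  48.    7.1] mid [615.6  48.1   8.2] ext [54. 60.  8.]
side green cap 141 ztop 100.1 mean top [623.4 300.8  98.7] mid [615.4 160.1 107.2] ext [ 52. 353.  26.]
side yellow cap 9 ztop 62.3 mean top [622.8   8.5  61.1] mid [623.4   8.   60.7] ext [ 9. 10.  4.]
[6.30001267e+02 4.50587774e-01 1.21173489e+02]
```

View pics/side4.png

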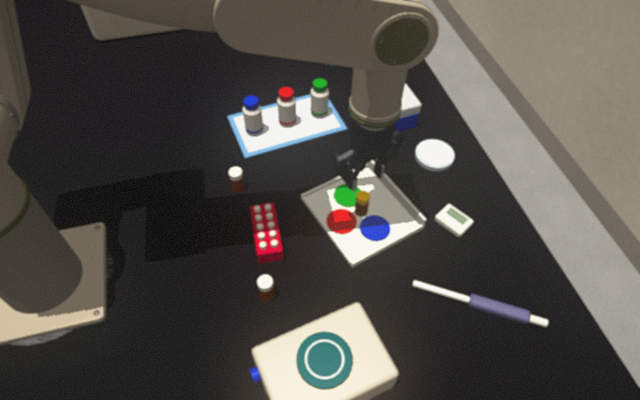

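View pics/top4.png

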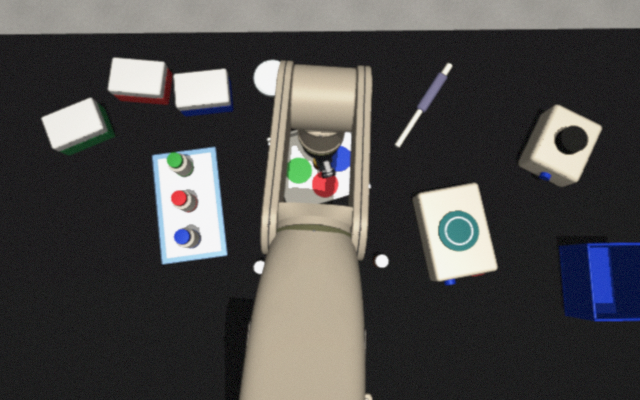

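All three bottles stand on the mat (252,115), (286,105), (319,97), and the vial (362,203) is free. Next I grasp the vial.

Request:
{"fn": "jog_arm", "kwargs": {"plan": [[[0, 0, 0], [0, 0, 0.02], 0.3], [[0, 0, 0], [0, 0, 0.05], 0.3], [[0, 0, 0], [0, 0, 0.072], 0.3], [[0, 0, 0], [0, 0, 0.083], 0.3], [[0, 0, 0], [0, 0, 0.087], 0.3], [[0, 0, 0], [0, 0, 0.087], 0.3], [[0, 0, 0], [0, 0, 0.087], 0.0], [[0, 0, 0], [0, 0, 0.087], -0.3], [[0, 0, 0], [0, 0, 0.087], -0.6], [[0, 0, 0], [0, 0, 0.087], -0.6], [[0, 0, 0], [0, 0, 0.087], -0.6], [[0, 0, 0], [0, 0, 0.087], -0.6]], "force": 25}}

```text
time: 24.05
tool_pos: [630.0, 0.1, 33.9]
tcp_rot: [179.9, 0.0, 105.9]
ft_force: [-1.4, -0.6, 6.3]
finger_gap: 27.3
```

Request:
{"fn": "jog_arm", "kwargs": {"plan": [[[0, 0, 0], [0, 0, -0.01], -0.6], [[0, 0, 0], [0, 0, -0.04], -0.6], [[0, 0, 0], [0, 0, -0.08], -0.6], [[0, 0, 0], [0, 0, -0.12], -0.6], [[0, 0, 0], [-0.01, -0.01, -0.15], -0.6], [[0, 0, 0], [-0.041, -0.04, -0.157], -0.6], [[0, 0, 0], [-0.076, -0.075, -0.157], -0.6], [[0, 0, 0], [-0.112, -0.11, -0.157], -0.6], [[0, 0, 0], [-0.148, -0.145, -0.157], -0.6], [[0, 0, 0], [-0.184, -0.18, -0.157], -0.6], [[0, 0, 0], [-0.22, -0.216, -0.157], -0.6], [[0, 0, 0], [-0.24, -0.2355, -0.157], -0.6]]}}

```text
time: 25.55
tool_pos: [466.9, -297.1, 190.3]
tcp_rot: [-180.0, 0.0, 105.8]
ft_force: [-0.2, 0.3, -0.8]
finger_gap: 27.4
```

Request:
{"fn": "jog_arm", "kwargs": {"plan": [[[0, 0, 0], [-0.0065, -0.0064, 0], -0.6], [[0, 0, 0], [-0.0065, -0.0064, 0.01], -0.6], [[0, 0, 0], [-0.0065, -0.0064, 0.04], -0.6], [[0, 0, 0], [-0.0065, -0.0064, 0.065], -0.6], [[0, 0, 0], [-0.0065, -0.0064, 0.078], -0.6], [[0, 0, 0], [-0.0065, -0.0064, 0.082], -0.6], [[0, 0, 0], [-0.0065, -0.0064, 0.082], -0.6], [[0, 0, 0], [-0.0065, -0.0064, 0.082], -0.6]]}}

```text
time: 26.55
tool_pos: [464.8, -303.6, 109.2]
tcp_rot: [179.9, 0.1, 105.9]
ft_force: [0.1, -0.1, 0.2]
finger_gap: 27.7
```

```bash
python3 look.py 5; python3 - <<'E'
from h import *
for n in('top','side'):
    p=cv2.imread(f'pics/{n}5.png'); 
    q=[proj(n,(464,-303,77))]; u,v=map(int,q[0]); print(q)
    c=cv2.resize(p[max(0,v-70):v+60,max(0,u-80):u+80],None,fx=4,fy=4); cv2.imwrite(f'pics/{n}5c.png',c)
E
```

```text
26.55 [ 464.82604905 -303.55909472  109.18530567] [1.79934456e+02 8.85982198e-02 1.05874342e+02] [-38.4   6.8 100.9   0.   72.1 -54.3]
top blue pad 517 ztop 11.4 mean top [658.4 -15.1   8.8] mid [692.7 123.4   9.7] ext [152. 398.   9.]
top blue cap 215 ztop 101.5 mean top [459.1 296.3  99.4] mid [459.  296.5 100.7] ext [30. 31. 10.]
top red pad 496 ztop 11.4 mean top [593.5   4.8   8.9] mid [601.3 163.5   9.7] ext [396. 472.   8.]
top red cap 197 ztop 101.3 mean top [542.3 305.4  99.3] mid [541.3 305.5  99.7] ext [31. 31.  8.]
top green pad 423 ztop 11.1 mean top [618.4  48.6   8.6] mid [618.6  47.8   9.6] ext [54. 55.  9.]
top green cap 161 ztop 101.8 mean top [626.6 316.8  99.6] mid [627.6 316.6  99.7] ext [32. 29.  8.]
side blue pad 90 ztop 9.9 mean top [664.6 -51.4   7.8] mid [705.8 106.9   9.2] ext [123. 368.   8.]
side blue cap 114 ztop 51.4 mean top [ 352.5 -289.    49.5] mid [ 352.3 -288.7   50.1] ext [13. 20.  9.]
side red cap 125 ztop 99.2 mean top [542.  307.   97.7] mid [541.1 308.2  97.2] ext [31. 35.  8.]
side green cap 133 ztop 99.6 mean top [624.8 317.   97.8] mid [625.6 317.9  97.6] ext [33. 34.  8.]
[ 464.64483337 -303.57433297  109.03678137]
[(np.float64(457.8310067963512), np.float64(230.68461400890718))]
[(np.float64(324.510724600487), np.float64(357.81410914484184))]
```

View pics/side5c.png

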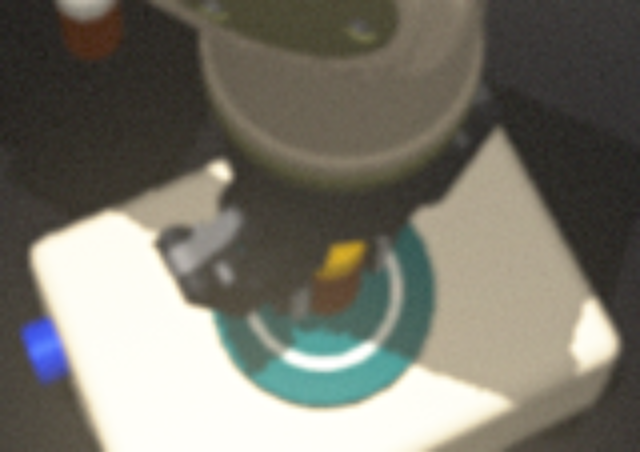

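View pics/top5.png

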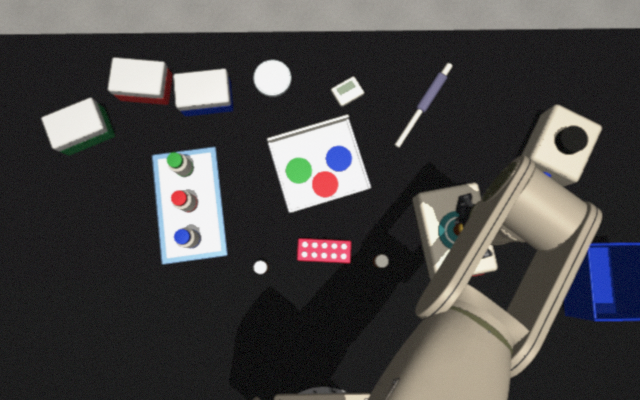

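The vial is above the ring centre, and the top view shows all three pads uncovered. I'll lower and release it.

Request:
{"fn": "jog_arm", "kwargs": {"plan": [[[0, 0, 0], [0, 0, 0.002], -0.6], [[0, 0, 0], [0, 0, 0.0035], -0.6], [[0, 0, 0], [0, 0, 0.0042], -0.6], [[0, 0, 0], [0, 0, 0.0042], -0.6]]}}

```text
time: 27.15
tool_pos: [464.2, -303.3, 104.8]
tcp_rot: [180.0, 0.0, 105.9]
ft_force: [-2.4, 1.7, 8.1]
finger_gap: 27.3
```

```bash
python3 - <<'E'
from h import *
s=sense();print(s['tool_pos'],s['ft_force'])
for n,f in(('top','top5'),('side','side4')):
    p=cv2.imread(f'pics/{f}.png')
    for c in('blue','red','green'):
        cs,_=cv2.findContours(mask(p,c).astype(np.uint8),0,cv2.CHAIN_APPROX_NONE)
        for k in cs:
            if cv2.contourArea(k)<150: continue
            e=cv2.fitEllipse(k); q=ray(n,*e[0],8)
            if 540<q[0]<700 and abs(q[1])<90: print(n,c,np.round(e[0],1),np.round(e[1],1),cv2.contourArea(k),q.round(1))
E
```

```text
[ 464.23980654 -303.32594383  104.82557951] [-2.4345239   1.67284171  8.0780985 ]
top blue [338.3 158.1] [23.9 24. ] 449.0 [646.2 -47.4   8. ]
top red [324.7 183.8] [24.  24.4] 457.5 [584.5 -13.9   8. ]
top green [298.2 170. ] [22.5 23. ] 404.5 [618.5  48.5   8. ]
side blue [374.6 227.8] [22.9 27.9] 499.0 [644.4 -48.4   8. ]
side red [341. 221.] [23.2 28.3] 513.0 [582.4 -14.6   8. ]
side green [346.1 195.3] [20.1 23.3] 328.5 [612.7  47.4   8. ]
```

Request:
{"fn": "jog_arm", "kwargs": {"plan": [[[0, 0, 0], [0, 0, 0], -0.4], [[0, 0, 0], [0, 0, 0], -0.1], [[0, 0, 0], [0, 0, 0], 0.3], [[0, 0, 0], [0, 0, 0], 0.3], [[0, 0, 0], [0, 0, -0.005], 0.3], [[0, 0, 0], [0, 0, -0.03], 0.3], [[0, 0, 0], [0, 0, -0.07], 0.3], [[0, 0, 0], [0, 0, -0.0962], 0.5]]}}

```text
time: 28.15
tool_pos: [464.7, -303.5, 202.5]
tcp_rot: [179.9, 0.1, 105.9]
ft_force: [0.5, 0.5, -1.2]
finger_gap: 64.1
```

```bash
python3 go.py 105.87 $(python3 -c "print(541-464,308+303,0)")
```

```text
shift m [ 0.5667  0.2411 -0.    ]
```

Request:
{"fn": "jog_arm", "kwargs": {"plan": [[[0, 0, 0], [0.018, 0.0077, 0], 0.5], [[0, 0, 0], [0.06, 0.0255, 0], 0.5], [[0, 0, 0], [0.11, 0.0468, 0], 0.5], [[0, 0, 0], [0.165, 0.0702, 0], 0.5], [[0, 0, 0], [0.22, 0.0936, 0], 0.5], [[0, 0, 0], [0.275, 0.117, 0], 0.5], [[0, 0, 0], [0.33, 0.1404, 0], 0.5], [[0, 0, 0], [0.385, 0.1638, 0], 0.5], [[0, 0, 0], [0.44, 0.1872, 0], 0.5], [[0, 0, 0], [0.495, 0.2106, 0], 0.5], [[0, 0, 0], [0.545, 0.2319, 0], 0.5], [[0, 0, 0], [0.5667, 0.2411, 0], 0.5]]}}

```text
time: 29.65
tool_pos: [539.1, 311.4, 198.2]
tcp_rot: [-179.9, -0.0, 106.0]
ft_force: [1.1, -0.6, -0.1]
finger_gap: 63.8
```

```bash
python3 look.py 6; python3 - <<'E'
from h import *
for n in('top','side'):
    f=n+'6'
    p=cv2.imread(f'pics/{f}.png'); D=np.load(f'{f}.npy');C=cloud(n,D)
    m=(mask(p,'teal')&(C[...,2]>60)).astype(np.uint8); cs,_=cv2.findContours(m,0,2); c=max(cs,key=cv2.contourArea); e=cv2.fitEllipse(cv2.convexHull(c)); print('teal',ray(n,*e[0],77).round(1))
    m=mask(p,'yellow')&(C[...,2]>115)&(C[...,1]<-200); P=C[m]; print('vial',len(P),P.mean(0).round(1),np.percentile(P[:,2],90))
    for c in('blue','red','green'):
        cs,_=cv2.findContours(mask(p,c).astype(np.uint8),0,cv2.CHAIN_APPROX_NONE)
        for k in cs:
            if cv2.contourArea(k)<150: continue
            e=cv2.fitEllipse(k); q=ray(n,*e[0],8)
            if 540<q[0]<700 and abs(q[1])<90: print(n,c,np.round(e[0],1),np.round(e[1],1),cv2.contourArea(k),q.round(1))
    # refined: threshold half-way saturation on colour, area centroid within rois
E
```

```text
29.65 [539.13528057 311.39712255 198.20786036] [-1.79867974e+02 -2.28611441e-02  1.06048747e+02] [25.3 12.6 84.8  0.  82.7  9.2]
top blue pad 521 ztop 11.7 mean top [657.8 -14.6   9. ] mid [692.3 123.3   9.8] ext [150. 398.   8.]
top blue cap 190 ztop 100.7 mean top [460.4 291.3  99. ] mid [459.1 291.8  99. ] ext [30. 23.  8.]
top red pad 504 ztop 11.3 mean top [595.    8.6   8.6] mid [598.4 170.8   9.6] ext [401. 457.   9.]
top red cap 194 ztop 101.5 mean top [542.2 305.8  99.4] mid [541.8 306.   99.8] ext [31. 33.  8.]
top green pad 421 ztop 11.5 mean top [618.3  48.6   8.7] mid [618.5  47.8   9.7] ext [55. 55.  8.]
top green cap 160 ztop 102.1 mean top [626.6 317.   99.6] mid [627.5 316.8 100.3] ext [32. 29.  8.]
side blue pad 595 ztop 9.6 mean top [659.1 -13.5   7.5] mid [707.4 122.7   9. ] ext [182. 398.  10.]
side blue cap 300 ztop 98.6 mean top [457.  296.6  97.4] mid [457.3 298.7  97.1] ext [31. 34.  9.]
side red pad 592 ztop 9.2 mean top [567.3 -19.4   7.2] mid [501.4 -62.8   8.8] ext [223. 161.  10.]
side red cap 166 ztop 99.5 mean top [540.8 305.8  97.8] mid [541.2 307.1  
[... 192 characters left out ...]
318.6  97.8] ext [32. 33.  8.]
side yellow cap 9 ztop 120.6 mean top [ 473.1 -310.9  121.9] mid [ 473.1 -310.9  121.9] ext [7. 6. 4.]
[539.19735159 310.88325361 198.14320866]
teal [ 464.4 -303.6   77. ]
vial 132 [ 465.  -301.3  132.7] 135.65636611852352
top blue [338.3 158.1] [23.9 24. ] 448.0 [646.2 -47.5   8. ]
top red [324.7 183.8] [24.  24.4] 458.5 [584.5 -13.9   8. ]
top green [298.2 170.1] [22.5 22.8] 401.5 [618.4  48.6   8. ]
teal [ 464.7 -295.    77. ]
vial 277 [ 463.3 -304.7  134.3] 133.5720994901979
side blue [374.5 227.7] [23.  27.8] 500.5 [644.4 -48.2   8. ]
side red [341.1 221.1] [23.1 28.4] 514.0 [582.5 -14.8   8. ]
side green [347.8 195. ] [20.5 26.3] 421.0 [616.6  47.3   8. ]
```

View pics/side6.png

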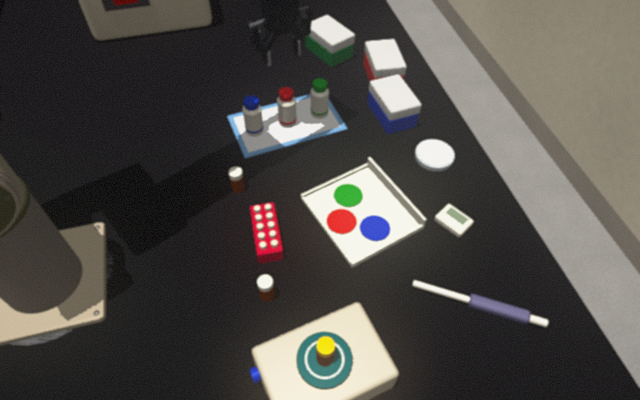

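View pics/top6.png

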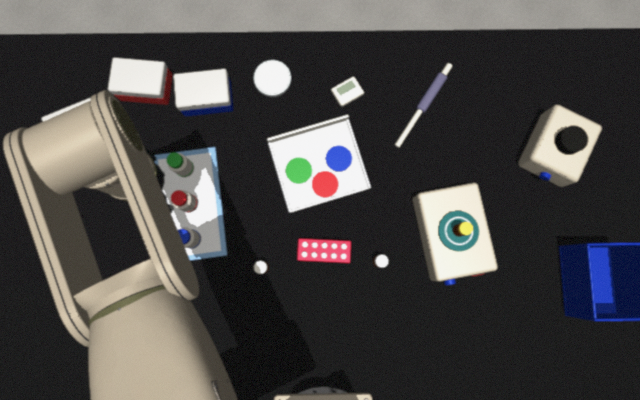

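The vial stands inside the white ring (325,350 in the side view) and all pads are clear. The cameras put their centres at about blue (644.7,-47.8), red (582.8,-14.3) and green (616.8,48). Next I pick up red.

Request:
{"fn": "jog_arm", "kwargs": {"plan": [[[0, 0, 0], [0, 0, 0], 0.5], [[0, 0, 0], [0, 0, 0.03], 0.5], [[0, 0, 0], [0, 0, 0.07], 0.5], [[0, 0, 0], [0, 0, 0.11], 0.5], [[0, 0, 0], [0, 0, 0.135], 0.5], [[0, 0, 0], [0, 0, 0.146], 0.5], [[0, 0, 0], [0, 0, 0.146], 0.5], [[0, 0, 0], [0, 0, 0.146], 0.2], [[0, 0, 0], [0, 0, 0.146], -0.3], [[0, 0, 0], [0, 0, 0.146], -0.3], [[0, 0, 0], [0, 0, 0.146], -0.3], [[0, 0, 0], [0, 0, 0.146], -0.3]], "force": 40}}

```text
time: 31.25
tool_pos: [542.3, 308.4, 56.0]
tcp_rot: [179.8, -0.0, 105.9]
ft_force: [-1.0, -0.7, 6.5]
finger_gap: 43.0
```

```bash
python3 go.py 105.87 $(python3 -c "print(582.2-541,-14.3-308,0)");  python3 go.py 105.87 $(python3 -c "print(625.4-582.2,318.4+14.3,0)");python3 go.py 105.87 $(python3 -c "print(616.1-625.4,48-318.4,0)"); python3 go.py 105.87 $(python3 -c "print(456.6-616.1,297.6-48,0)"); python3 go.py 105.87 $(python3 -c "print(644-456.6,-47.8-297.6,0)")
```

```text
shift m [-0.3213 -0.0485 -0.    ]
shift m [ 0.3082  0.1325 -0.    ]
shift m [-0.2576 -0.0829 -0.    ]
shift m [ 0.2837 -0.0852 -0.    ]
shift m [-0.3835  0.0858 -0.    ]
```

Request:
{"fn": "jog_arm", "kwargs": {"plan": [[[0, 0, 0], [0, 0, -0.01], -0.3], [[0, 0, 0], [0, 0, -0.04], -0.3], [[0, 0, 0], [0, 0, -0.08], -0.3], [[0, 0, 0], [0, 0, -0.12], -0.3], [[0, 0, 0], [-0.015, -0.0023, -0.145], -0.3], [[0, 0, 0], [-0.06, -0.009, -0.146], -0.3], [[0, 0, 0], [-0.11, -0.0166, -0.146], -0.3], [[0, 0, 0], [-0.16, -0.0242, -0.146], -0.3], [[0, 0, 0], [-0.21, -0.0317, -0.146], -0.3], [[0, 0, 0], [-0.26, -0.0393, -0.146], -0.3], [[0, 0, 0], [-0.305, -0.046, -0.146], -0.3], [[0, 0, 0], [-0.3213, -0.0485, -0.146], -0.3]]}}

```text
time: 32.75
tool_pos: [582.3, -16.9, 200.5]
tcp_rot: [180.0, 0.0, 105.7]
ft_force: [0.7, 0.1, -2.0]
finger_gap: 42.9
```

Request:
{"fn": "jog_arm", "kwargs": {"plan": [[[0, 0, 0], [0, 0, 0], -0.3], [[0, 0, 0], [0, 0, 0.03], -0.3], [[0, 0, 0], [0, 0, 0.07], -0.3], [[0, 0, 0], [0, 0, 0.105], -0.3], [[0, 0, 0], [0, 0, 0.125], -0.3], [[0, 0, 0], [0, 0, 0.133], -0.3], [[0, 0, 0], [0, 0, 0.136], -0.3], [[0, 0, 0], [0, 0, 0.136], -0.3], [[0, 0, 0], [0, 0, 0.136], -0.3]]}}

```text
time: 33.88
tool_pos: [583.1, -14.6, 65.2]
tcp_rot: [179.9, 0.0, 105.9]
ft_force: [-0.2, 0.6, -1.1]
finger_gap: 43.0
```

```bash
python3 look.py 7; python3 -c "
import cv2
p=cv2.imread('pics/side7.png');cv2.imwrite('pics/side7c.png',cv2.resize(p[130:280,260:460],None,fx=4,fy=4))"
```

```text
33.875 [583.13790048 -14.55062099  65.24523696] [1.79895278e+02 4.30996754e-02 1.05865016e+02] [ -6.5  14.1  97.8  -0.   68.  -22.3]
top blue pad 49 ztop 12.4 mean top [762.4 261.3  10.1] mid [762.7 262.3  10.2] ext [ 13. 112.   7.]
top blue cap 264 ztop 100.9 mean top [458.7 296.5  99. ] mid [459.  296.3  99.7] ext [30. 31.  9.]
top red pad 104 ztop 11.9 mean top [614.9  79.4   9.2] mid [676.4 189.3   9.8] ext [244. 416.   7.]
top red cap 20 ztop 49.2 mean top [635.3 113.2  52.7] mid [583.3  20.4  72.1] ext [433. 753.  57.]
top green pad 84 ztop 10.3 mean top [607.4  36.5   8.3] mid [608.4  34.9   8.7] ext [35. 19.  8.]
top green cap 161 ztop 101.4 mean top [626.7 317.   99.2] mid [627.7 316.9  99.7] ext [31. 30.  8.]
side blue pad 585 ztop 9.7 mean top [659.  -18.    7.5] mid [707.8  90.8   9. ] ext [184. 337.  10.]
side blue cap 286 ztop 99.1 mean top [456.6 296.8  97.6] mid [456.6 298.   97.2] ext [32. 35.  8.]
side red pad 236 ztop 10.2 mean top [543.3 -34.7   7.6] mid [496.6 -11.1   9.1] ext [233. 269.  10.]
side red cap 124 ztop 109.1 mean top [586.8 -23.5 108. ] mid [584.6 -24.2 113.5] ext [28. 22. 21.]
[582.84110681 -14.56558801  64.88850194]
```

View pics/side7c.png

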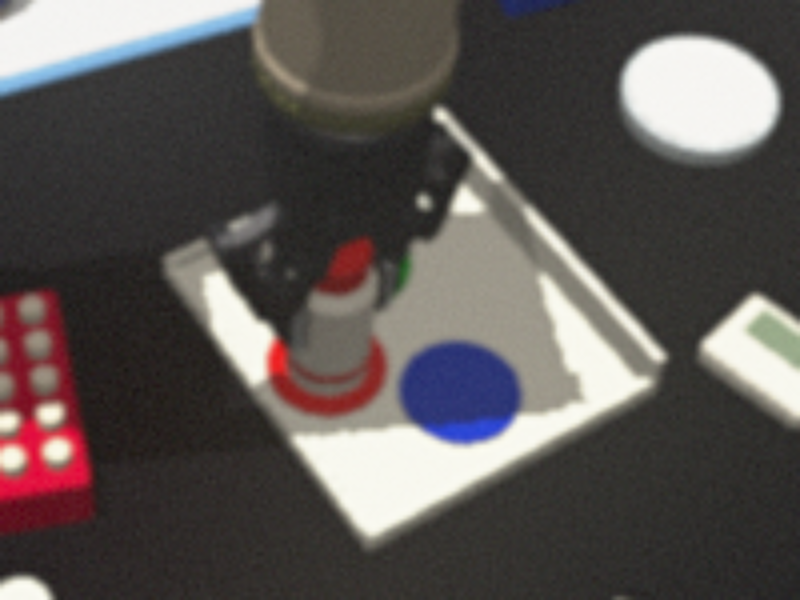

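Red is centred over its pad within a millimetre or two and hovering about 4 mm up. Lower and release.

Request:
{"fn": "jog_arm", "kwargs": {"plan": [[[0, 0, 0], [0, 0, 0.002], -0.3], [[0, 0, 0], [0, 0, 0.0035], -0.3], [[0, 0, 0], [0, 0, 0.0043], -0.3], [[0, 0, 0], [0, 0, 0.0043], -0.3]]}}

```text
time: 34.48
tool_pos: [582.4, -14.6, 61.0]
tcp_rot: [180.0, 0.0, 105.9]
ft_force: [-6.4, -0.3, 10.3]
finger_gap: 43.1
```

Request:
{"fn": "jog_arm", "kwargs": {"plan": [[[0, 0, 0], [0, 0, 0], -0.1], [[0, 0, 0], [0, 0, 0], 0.2], [[0, 0, 0], [0, 0, 0], 0.5], [[0, 0, 0], [0, 0, -0.005], 0.5], [[0, 0, 0], [0, 0, -0.04], 0.5], [[0, 0, 0], [0, 0, -0.09], 0.5], [[0, 0, 0], [0, 0, -0.13], 0.5], [[0, 0, 0], [0, 0, -0.1403], 0.5]]}}

```text
time: 35.48
tool_pos: [584.2, -14.6, 204.3]
tcp_rot: [179.7, 0.1, 105.9]
ft_force: [0.6, -0.7, 0.0]
finger_gap: 63.9
```

Request:
{"fn": "jog_arm", "kwargs": {"plan": [[[0, 0, 0], [0.015, 0.0064, 0], 0.5], [[0, 0, 0], [0.05, 0.0215, 0], 0.5], [[0, 0, 0], [0.095, 0.0408, 0], 0.5], [[0, 0, 0], [0.145, 0.0623, 0], 0.5], [[0, 0, 0], [0.195, 0.0838, 0], 0.5], [[0, 0, 0], [0.245, 0.1053, 0], 0.5], [[0, 0, 0], [0.29, 0.1247, 0], 0.5], [[0, 0, 0], [0.3082, 0.1325, 0], 0.5], [[0, 0, 0], [0.3082, 0.1325, 0.0], 0.5], [[0, 0, 0], [0.3082, 0.1325, 0.02], 0.5], [[0, 0, 0], [0.3082, 0.1325, 0.05], 0.5], [[0, 0, 0], [0.3082, 0.1325, 0.05], 0.5]]}}

```text
time: 36.98
tool_pos: [622.8, 315.8, 144.5]
tcp_rot: [-179.5, 0.1, 105.8]
ft_force: [0.0, -0.3, 0.1]
finger_gap: 64.3
```

```bash
python3 look.py 8; python3 -c "
import cv2
p=cv2.imread('pics/side8.png');cv2.imwrite('pics/side8c.png',cv2.resize(p[50:250,220:440],None,fx=3,fy=3))"
```

```text
36.975 [622.77038574 315.77580355 144.5235055 ] [-1.79515544e+02  6.69914726e-02  1.05779745e+02] [22.7 26.5 73.4 -0.  80.6  6.9]
top blue pad 504 ztop 11.3 mean top [654.8 -25.4   8.7] mid [693.  120.5   9.6] ext [152. 392.   9.]
top blue cap 81 ztop 52.7 mean top [ 363.1 -275.5   50.6] mid [555.5 -29.3  51.3] ext [415. 540.   9.]
top red pad 162 ztop 11.8 mean top [594.5  36.8   9. ] mid [600.1 174.1   9.9] ext [399. 434.   8.]
top red cap 181 ztop 106.9 mean top [581.8 -14.8 104.6] mid [581.5 -14.4 105.3] ext [29. 31.  9.]
top green pad 431 ztop 10.9 mean top [618.6  48.1   8.5] mid [618.6  47.8   9.4] ext [54. 55.  9.]
top green cap 57 ztop 101.9 mean top [628.5 309.2  99.3] mid [628.  310.4  99.8] ext [27. 16.  8.]
side blue pad 594 ztop 9.7 mean top [659.  -14.2   7.5] mid [707.7 118.2   8.9] ext [184. 389.  10.]
side blue cap 299 ztop 98.9 mean top [456.9 296.4  97.5] mid [457.  298.7  97.2] ext [32. 36.  8.]
side red pad 233 ztop 10.3 mean top [541.3 -34.7   7.6] mid [505.  -28.4   8.9] ext [215.  83.   9.]
side red cap 209 ztop 104.6 mean top [580.8 -17.6 102.8] mid [580.9 -16.2 102.9] ext [30. 32.  8.]
side green pad 136 ztop 9.2 mean top [634.3  48.1   7.2] mid [630.7  48.7   7.5] ext [32. 58.  6.]
side green cap 130 ztop 99.5 mean top [625.3 317.   97.7] mid [625.5 317.5  97.6] ext [32. 35.  8.]
side yellow cap 9 ztop 123.2 mean top [ 467.8 -306.9  121.9] mid [ 463.6 -306.6  121.2] ext [26.  2.  4.]
[625.05737115 317.06109199 149.21066833]
```

View pics/side8c.png

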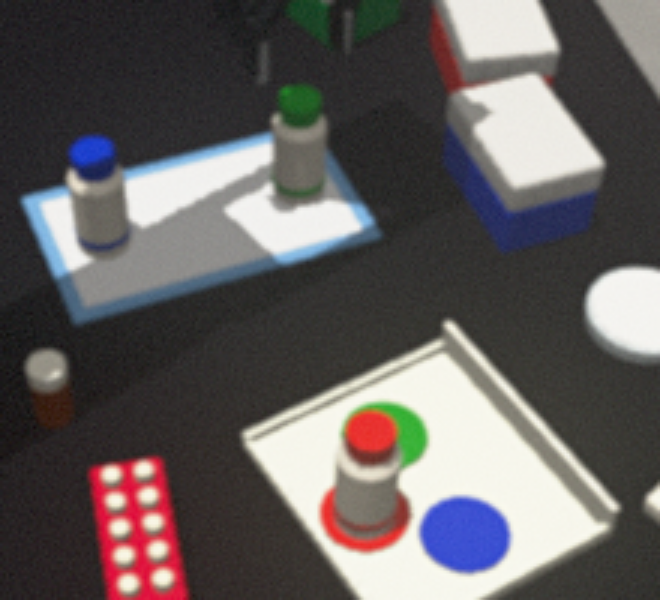

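Red stands on its pad. The caps suggest it is about 2 mm short in x, which I'll check at the end, so I'll bias the next placements slightly. Picking green.

Request:
{"fn": "jog_arm", "kwargs": {"plan": [[[0, 0, 0], [0, 0, 0.02], 0.5], [[0, 0, 0], [0, 0, 0.05], 0.5], [[0, 0, 0], [0, 0, 0.08], 0.5], [[0, 0, 0], [0, 0, 0.092], 0.5], [[0, 0, 0], [0, 0, 0.096], 0.5], [[0, 0, 0], [0, 0, 0.096], 0.5], [[0, 0, 0], [0, 0, 0.096], 0.2], [[0, 0, 0], [0, 0, 0.096], -0.3], [[0, 0, 0], [0, 0, 0.096], -0.3], [[0, 0, 0], [0, 0, 0.096], -0.3], [[0, 0, 0], [0, 0, 0.096], -0.3]], "force": 40}}

```text
time: 38.45
tool_pos: [626.5, 318.7, 55.8]
tcp_rot: [179.8, -0.0, 105.9]
ft_force: [0.1, -0.0, 5.3]
finger_gap: 42.8
```

```bash
python3 go.py 105.87 $(python3 -c "print(617.5-625.4,48.5-318.4,0)"); python3 go.py 105.87 $(python3 -c "print(456.6-617.5,297.6-48.5,0)"); python3 go.py 105.87 $(python3 -c "print(645.5-456.6,-47.3-297.6,0)")
```

```text
shift m [-0.2575 -0.0814 -0.    ]
shift m [ 0.2836 -0.0866 -0.    ]
shift m [-0.3834  0.0874 -0.    ]
```

Request:
{"fn": "jog_arm", "kwargs": {"plan": [[[0, 0, 0], [0, 0, -0.01], -0.3], [[0, 0, 0], [0, 0, -0.04], -0.3], [[0, 0, 0], [0, 0, -0.08], -0.3], [[0, 0, 0], [0, 0, -0.12], -0.3], [[0, 0, 0], [-0.015, -0.0047, -0.145], -0.3], [[0, 0, 0], [-0.05, -0.0158, -0.146], -0.3], [[0, 0, 0], [-0.09, -0.0284, -0.146], -0.3], [[0, 0, 0], [-0.13, -0.0411, -0.146], -0.3], [[0, 0, 0], [-0.17, -0.0537, -0.146], -0.3], [[0, 0, 0], [-0.21, -0.0664, -0.146], -0.3], [[0, 0, 0], [-0.245, -0.0774, -0.146], -0.3], [[0, 0, 0], [-0.2575, -0.0814, -0.146], -0.3]]}}

```text
time: 39.95
tool_pos: [616.7, 45.3, 199.4]
tcp_rot: [-179.9, 0.0, 105.7]
ft_force: [0.2, 0.3, -1.0]
finger_gap: 42.6
```

Request:
{"fn": "jog_arm", "kwargs": {"plan": [[[0, 0, 0], [0, 0, 0], -0.3], [[0, 0, 0], [0, 0, 0.03], -0.3], [[0, 0, 0], [0, 0, 0.07], -0.3], [[0, 0, 0], [0, 0, 0.105], -0.3], [[0, 0, 0], [0, 0, 0.125], -0.3], [[0, 0, 0], [0, 0, 0.134], -0.3], [[0, 0, 0], [0, 0, 0.138], -0.3], [[0, 0, 0], [0, 0, 0.1405], -0.3], [[0, 0, 0], [0, 0, 0.1405], -0.3], [[0, 0, 0], [0, 0, 0.1405], -0.3]]}}

```text
time: 41.2
tool_pos: [618.5, 48.3, 60.7]
tcp_rot: [179.9, 0.0, 105.9]
ft_force: [1.1, 0.6, 1.6]
finger_gap: 42.7
```

Request:
{"fn": "jog_arm", "kwargs": {"plan": [[[0, 0, 0], [0, 0, 0], -0.1], [[0, 0, 0], [0, 0, 0], 0.2], [[0, 0, 0], [0, 0, 0], 0.5], [[0, 0, 0], [0, 0, -0.005], 0.5], [[0, 0, 0], [0, 0, -0.04], 0.5], [[0, 0, 0], [0, 0, -0.09], 0.5], [[0, 0, 0], [0, 0, -0.13], 0.5], [[0, 0, 0], [0, 0, -0.1405], 0.5]]}}

```text
time: 42.2
tool_pos: [619.4, 48.3, 204.3]
tcp_rot: [179.7, 0.1, 105.9]
ft_force: [0.4, -0.1, -0.2]
finger_gap: 63.3
```

Request:
{"fn": "jog_arm", "kwargs": {"plan": [[[0, 0, 0], [0.015, -0.0046, 0], 0.5], [[0, 0, 0], [0.05, -0.0153, 0], 0.5], [[0, 0, 0], [0.095, -0.029, 0], 0.5], [[0, 0, 0], [0.145, -0.0443, 0], 0.5], [[0, 0, 0], [0.195, -0.0595, 0], 0.5], [[0, 0, 0], [0.24, -0.0733, 0], 0.5], [[0, 0, 0], [0.272, -0.083, 0], 0.5], [[0, 0, 0], [0.2836, -0.0866, 0], 0.5], [[0, 0, 0], [0.2836, -0.0866, 0.0], 0.5], [[0, 0, 0], [0.2836, -0.0866, 0.02], 0.5], [[0, 0, 0], [0.2836, -0.0866, 0.05], 0.5], [[0, 0, 0], [0.2836, -0.0866, 0.05], 0.5]]}}

```text
time: 43.7
tool_pos: [454.9, 295.1, 145.7]
tcp_rot: [-179.6, 0.1, 105.8]
ft_force: [-0.5, 0.1, 0.2]
finger_gap: 64.0
```

```bash
python3 look.py 9; python3 -c "
import cv2
p=cv2.imread('pics/side9.png');cv2.imwrite('pics/side9c.png',cv2.resize(p[50:250,220:440],None,fx=3,fy=3))"
```

```text
43.7 [454.88643156 295.13333166 145.70197426] [-1.79599952e+02  9.51309106e-02  1.05774368e+02] [ 27.6   3.1 100.8  -0.   76.5  11.8]
top blue pad 519 ztop 11.9 mean top [659.5 -12.7   9.1] mid [692.2 122.1   9.9] ext [152. 396.   8.]
top blue cap 202 ztop 100.7 mean top [458.  291.9  99. ] mid [458.1 291.9  99.1] ext [28. 21.  9.]
top red pad 177 ztop 12.0 mean top [600.2  50.4   9.1] mid [600.  178.4   9.7] ext [399. 443.   7.]
top red cap 182 ztop 106.4 mean top [582.2 -14.8 104.3] mid [582.4 -14.4 104.8] ext [31. 31.  9.]
top green pad 93 ztop 11.1 mean top [603.5  47.3   8.8] mid [609.4  47.8   9.5] ext [36. 55.  9.]
top green cap 134 ztop 107.1 mean top [617.8  48.5 104.6] mid [618.1  48.4 105.3] ext [29. 26.  8.]
side blue pad 595 ztop 9.7 mean top [659.2 -12.3   7.5] mid [707.4 122.2   9. ] ext [182. 396.  10.]
side blue cap 298 ztop 98.8 mean top [456.8 296.7  97.4] mid [456.8 298.2  96.8] ext [33. 35.  8.]
side red pad 241 ztop 10.7 mean top [537.8 -34.8   8. ] mid [497.9  26.5   9.3] ext [229. 192.   9.]
side red cap 233 ztop 104.7 mean top [581.5 -16.7 103.1] mid [581.5 -15.6 102.7] ext [32. 33.  8.]
side green pad 26 ztop 8.7 mean top [633.7  29.7   7.1] mid [634.2  33.3   7. ] ext [20. 26.  6.]
side green cap 180 ztop 104.5 mean top [616.9  47.8 102.8] mid [617.2  48.8 102.8] ext [32. 34.  9.]
[456.76431687 296.50036718 149.39041364]
```

View pics/side9c.png

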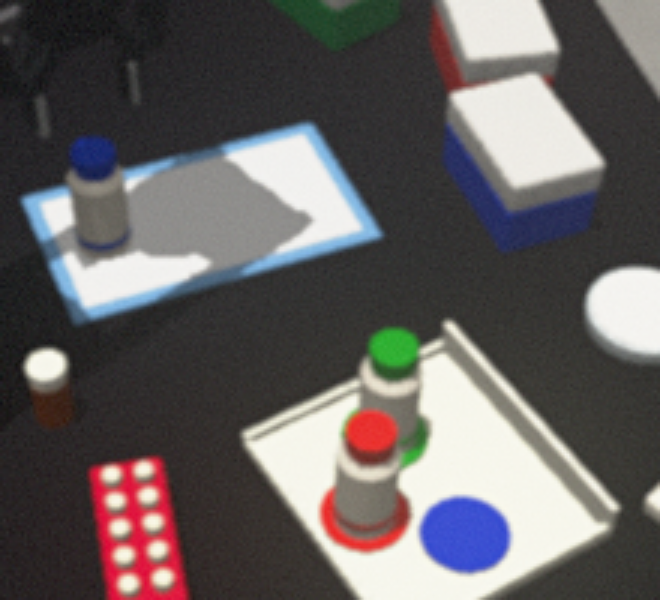

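Green and red stand on their pads, and green matches its pad centre within about 1 mm. Next is blue.

Request:
{"fn": "jog_arm", "kwargs": {"plan": [[[0, 0, 0], [0, 0, 0.02], 0.5], [[0, 0, 0], [0, 0, 0.05], 0.5], [[0, 0, 0], [0, 0, 0.08], 0.5], [[0, 0, 0], [0, 0, 0.092], 0.5], [[0, 0, 0], [0, 0, 0.096], 0.5], [[0, 0, 0], [0, 0, 0.096], 0.5], [[0, 0, 0], [0, 0, 0.096], 0.2], [[0, 0, 0], [0, 0, 0.096], -0.3], [[0, 0, 0], [0, 0, 0.096], -0.3], [[0, 0, 0], [0, 0, 0.096], -0.3], [[0, 0, 0], [0, 0, 0.096], -0.3]], "force": 40}}

```text
time: 45.18
tool_pos: [457.6, 297.9, 55.4]
tcp_rot: [179.9, -0.0, 105.9]
ft_force: [-0.8, -0.4, 5.9]
finger_gap: 43.1
```

Request:
{"fn": "jog_arm", "kwargs": {"plan": [[[0, 0, 0], [0, 0, -0.01], -0.3], [[0, 0, 0], [0, 0, -0.04], -0.3], [[0, 0, 0], [0, 0, -0.08], -0.3], [[0, 0, 0], [0, 0, -0.12], -0.3], [[0, 0, 0], [0, 0, -0.146], -0.3], [[0, 0, 0], [-0.02, 0.0046, -0.146], -0.3], [[0, 0, 0], [-0.07, 0.016, -0.146], -0.3], [[0, 0, 0], [-0.125, 0.0285, -0.146], -0.3], [[0, 0, 0], [-0.18, 0.041, -0.146], -0.3], [[0, 0, 0], [-0.235, 0.0536, -0.146], -0.3], [[0, 0, 0], [-0.29, 0.0661, -0.146], -0.3], [[0, 0, 0], [-0.34, 0.0775, -0.146], -0.3]]}}

```text
time: 46.68
tool_pos: [624.7, -10.3, 200.4]
tcp_rot: [180.0, -0.0, 105.8]
ft_force: [0.2, 0.8, -0.6]
finger_gap: 42.7
```

Request:
{"fn": "jog_arm", "kwargs": {"plan": [[[0, 0, 0], [-0.035, 0.008, 0], -0.3], [[0, 0, 0], [-0.0434, 0.0099, 0], -0.3], [[0, 0, 0], [-0.0434, 0.0099, 0.03], -0.3], [[0, 0, 0], [-0.0434, 0.0099, 0.07], -0.3], [[0, 0, 0], [-0.0434, 0.0099, 0.105], -0.3], [[0, 0, 0], [-0.0434, 0.0099, 0.125], -0.3], [[0, 0, 0], [-0.0434, 0.0099, 0.134], -0.3], [[0, 0, 0], [-0.0434, 0.0099, 0.138], -0.3], [[0, 0, 0], [-0.0434, 0.0099, 0.1405], -0.3], [[0, 0, 0], [-0.0434, 0.0099, 0.1405], -0.3], [[0, 0, 0], [-0.0434, 0.0099, 0.1405], -0.3]]}}

```text
time: 48.05
tool_pos: [646.3, -47.6, 60.5]
tcp_rot: [179.9, 0.0, 105.9]
ft_force: [0.6, -0.8, 1.5]
finger_gap: 43.1
```

Request:
{"fn": "jog_arm", "kwargs": {"plan": [[[0, 0, 0], [0, 0, 0], -0.1], [[0, 0, 0], [0, 0, 0], 0.2], [[0, 0, 0], [0, 0, 0], 0.5], [[0, 0, 0], [0, 0, -0.005], 0.5], [[0, 0, 0], [0, 0, -0.04], 0.5], [[0, 0, 0], [0, 0, -0.09], 0.5], [[0, 0, 0], [0, 0, -0.13], 0.5], [[0, 0, 0], [0, 0, -0.1405], 0.5]]}}

```text
time: 49.05
tool_pos: [647.5, -47.7, 204.6]
tcp_rot: [179.7, 0.2, 105.9]
ft_force: [1.2, 0.5, -0.8]
finger_gap: 63.9
```

Request:
{"fn": "jog_arm", "kwargs": {"plan": [[[0, 0, 0], [0.02, -0.0046, 0], 0.5], [[0, 0, 0], [0.07, -0.016, 0], 0.5], [[0, 0, 0], [0.125, -0.0285, 0], 0.5], [[0, 0, 0], [0.18, -0.041, 0], 0.5], [[0, 0, 0], [0.235, -0.0536, 0], 0.5], [[0, 0, 0], [0.29, -0.0661, 0], 0.5], [[0, 0, 0], [0.34, -0.0775, 0], 0.5], [[0, 0, 0], [0.375, -0.0855, 0], 0.5], [[0, 0, 0], [0.3834, -0.0874, 0], 0.5], [[0, 0, 0], [0.3834, -0.0874, 0], 0.5]]}}

```text
time: 50.3
tool_pos: [455.4, 297.4, 198.5]
tcp_rot: [-179.9, 0.0, 106.0]
ft_force: [0.5, -0.2, 0.7]
finger_gap: 64.1
```

```bash
python3 look.py 10; python3 - <<'E'
from h import *
pads={'blue':{'top':(646.2,-47.5),'side':(644.4,-48.2)},'red':{'top':(584.5,-13.9),'side':(582.5,-14.8)},'green':{'top':(618.4,48.6),'side':(616.6,47.3)}}
for n in('top','side'):
    p=cv2.imread(f'pics/{n}10.png'); q=cv2.resize(p,None,fx=4,fy=4,interpolation=cv2.INTER_CUBIC)
    for c,v in pads.items():
        for z,r,col in((8,22,(255,255,0)),(104,17,(0,255,255)),(8,32,(255,0,255))):
            pts=[proj(n,(v[n][0]+r*np.cos(t),v[n][1]+r*np.sin(t),z)) for t in np.linspace(0,6.3,60)]
            cv2.polylines(q,[((np.array(pts)+.5)*4).astype(np.int32)],True,col,1)
    u,v=map(int,proj(n,(620,-5,50)))
    cv2.imwrite(f'pics/{n}10c.png',q[(v-65)*4:(v+65)*4,(u-75)*4:(u+75)*4])
E
```

```text
50.3 [455.4154664  297.44275376 198.45042476] [-1.79860223e+02  3.82265722e-02  1.05955383e+02] [27.8  0.6 97.7 -0.  81.8 11.8]
top blue pad 203 ztop 11.9 mean top [668.4  39.4   9.2] mid [693.  123.2   9.9] ext [152. 398.   8.]
top blue cap 249 ztop 105.9 mean top [645.8 -46.5 104.3] mid [645.8 -47.3 104.2] ext [31. 29.  9.]
top red pad 163 ztop 12.0 mean top [596.2  39.5   9.1] mid [599.  177.1   9.9] ext [397. 441.   8.]
top red cap 189 ztop 106.6 mean top [582.2 -14.9 104.5] mid [582.6 -14.5 105.4] ext [31. 31.  9.]
top green pad 90 ztop 10.8 mean top [603.2  47.7   8.4] mid [610.8  48.9   9.1] ext [39. 53.  8.]
top green cap 136 ztop 106.7 mean top [617.9  48.6 104.5] mid [617.9  48.4 104.9] ext [30. 26.  8.]
side blue pad 233 ztop 11.3 mean top [679.2  41.2   8.3] mid [706.5 120.1   9.6] ext [181. 394.   9.]
side blue cap 307 ztop 104.3 mean top [644.5 -48.9 103.1] mid [644.2 -47.9 103.2] ext [30. 31.  8.]
side red pad 236 ztop 10.5 mean top [544.  -33.9   7.9] mid [505.  -28.3   9.3] ext [215.  82.   9.]
side red cap 234 ztop 104.8 mean top [581.8 -16.6 103. ] mid [582.2 -15.9 102.3] ext [33. 33.  7.]
side green pad 29 ztop 8.8 mean top [634.4  30.5   7.1] mid [634.6  33.9   7. ] ext [20. 26.  5.]
side green cap 188 ztop 104.6 mean top [617.1  47.9 102.8] mid [617.7  50.2 102.7] ext [33. 37.  8.]
side yellow cap 9 ztop 120.6 mean top [ 463.5 -306.7  121.7] mid [ 463.5 -306.7  121.7] ext [26.  2.  4.]
[456.60011672 296.55850115 199.14495687]
```

View pics/side10c.png

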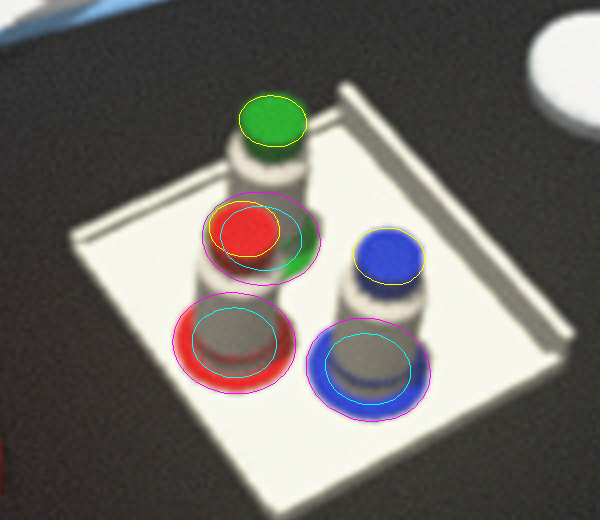

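View pics/top10c.png

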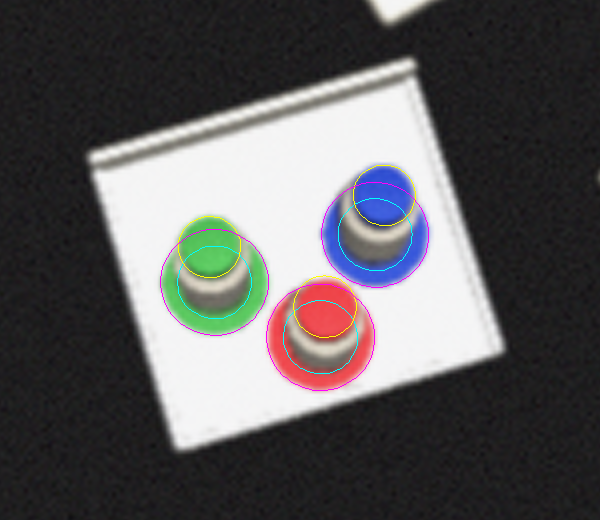

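View pics/side10.png

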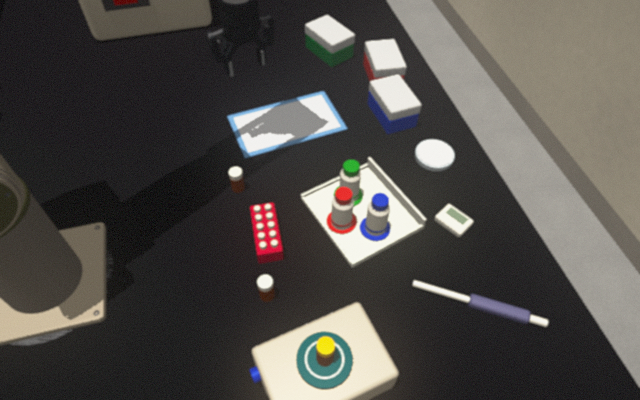

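All bottles sit on their pads within about 2 mm. The cap and pad outlines from both cameras agree, red being the worst at 1–2 mm. The vial is inside the ring at (325,350), the rack is where it was at (266,232), and the arm is clear of everything.

```bash
python3 -c "
from bench import *
print(hand_in()); print(sense()['time'])"
```

```text
the job is handed in; nothing more can be done
None
the job is handed in; nothing more can be done
```

I moved the red, green and blue bottles to the mat and stood the yellow-capped vial in the heater's ring. I then put each bottle back on the pad of its colour and handed the job in at about 50 s of the 144 s allowed. `hand_in()` gives no verdict, so what follows is from my own last checks.

- **Bottles:** In both cameras all three stand upright. Green and blue are within about 1 mm of their pad centres in the outline checks. Red is about 2 mm off, which I left. One side-camera reading for green showed about 3 mm in y.
- **Vial:** It stands upright inside the white ring, within a few mm of centre. The two cameras disagreed by a few mm because the vial partly hides the plate.
- **Rack:** It looks unmoved by eye, with the same image position as at the start. I did not re-measure it.
- **Forces:** The wrist force was about 12 N at most in the readings I saw, at the end of each move.
- **Camera disagreement:** The two cameras differed by about 2 mm in x on the pad positions, which is within the stated calibration, so I averaged them.

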